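Hang the bottle rest on the filling station's stud

ROBOT

A 6-joint arm with a two-finger parallel gripper is mounted at the origin on the work surface. World frame = base frame: x ahead of the robot, y to its left, z up, the work surface at z = 0. Lengths are in m, angles in rad, forces in N, time in s.
With the tool pointing down it reaches from about 0.375 to 0.925 m from the base axis. Payload 5.7 kg.
Tool frame: the origin (TCP) lies at the very end of the fingers, on their centre line; the grasp point (between the pads) lies 19 mm behind it (bot.tcp_to_grasp is the distance from the TCP to the grasp point, in m); z points along the fingers, y is the direction in which the jaws open and shut (so a half turn about z gives the same grasp; the last joint's range is limited). The gripper opens to 85 mm and grips with 20 to 120 N. Pads are 22 mm wide; open, the fingers measure 114 mm over their backs; the gripper's body (76 mm by 85 mm) begins 54 mm behind the grasp point. The pads swing forward as they close: fully open they stand 13 mm farther back than shut.
Start: joints at [-1.277, 0.359, 1.51, -0, 1.272, -0.115], TCP at [0.238, -0.551, 0.231] pointing down, gripper open.
Joint ranges: [-2.97, 2.97], [-1.01, 2.36], [0.21, 2.38], [-0.96, 4.11], [0.2, 2.71], [-2.98, 2.98]. Speed limits (rad/s): [2.39, 2.39, 3.14, 3.14, 3.14, 3.14].

INTERFACE

Orientations are given as a unit quaternion [w, x, y, z].
In Python, from rig import bot gives the robot as it stands. The module is installed in compiled form; this text tells all that it offers.
- The arm moves only by the tool play_rows, never from a script. Its argument "series" is one flat list of numbers, 7 for each row, row after row: the turn, a rotation vector about the world's x, y, z in rad, then the shift along the world's x, y, z in m, then the finger opening in m, from 0 to 0.0854. In form: [wx, wy, wz, tx, ty, tz, fingers, wx, wy, wz, tx, ty, tz, fingers, ...]. A call has 1 to 8 rows; each row shifts and turns the commanded pose from where the row before left it; what a row does not reach is not made up. A row lasts 1/8 s, in which the tool goes at most 62.5 mm and 10.7 degrees, less where a joint would pass 70% of its speed; a pose out of reach is approached as far as the arm can. A call is refused whole if a number of a shift passes 0.0625 or a number of a turn 0.188, either way. A call with a gripper value outside its range is refused whole. The fingers move at their own pace and stop on an object; the grip force is fixed at half the most. Time passes only in rows, so rows that do not move let the fingers close. It gives the time, the measured TCP pose, the force and the opening at its end, in the units of the state.
- bot.sense(): the state, without advancing time (a new reading comes with each control period).
- bot.camera(name): name is "scene" or "top"; returns the picture (420x560x3 uint8, red, green, blue); there is no depth.
- bot.calibration(name): a dict with "intrinsics" (3x3 intrinsics, pixels), "k1" (the pictures are not rectified: a ray, as slopes to the right and down, at radius r is drawn at 1 + k1 r^2 times it, then the intrinsics apply), "R" (3x3) and "t" (3): a world point X has camera coordinates R X + t. Camera axes: x right, y down, z forward; pixel columns grow to the right and rows downward; lengths in m; the calibration is good to about 2 mm. A picture is of the moment at which its call begins. calibration takes no time and is no camera call.
- bot.job_done(): hands the job in, once; it reports no verdict.
The state is a dict: "time_s": time; "q": joint angles; "dq": joint speeds; "joint_torque": joint torques, N m; "eef_pos": TCP position; "ee_rot": TCP orientation; "wrist_force": force on the tool from outside, world axes, zero at the start; "moment": the same for the moment, N m; "gripper_width": finger opening in m.
Only numpy, scipy, OpenCV 4.12 (cv2) and the standard library are available. Lean on these libraries where they do the work, as an engineer would, in place of code of your own. Each camera call takes 0.05 s, during which the arm holds its last target.

TASK

Take the aluminium bottle rest off its sloping wooden easel, stand it upright on its foot on the black rubber mat and let go of it. Then take it again by its top tongue, slip its keyhole over the headed stud of the filling station and slide it down until it hangs fully home behind the stud's head, upright, and let go. Leave the bottles, jar, carton and beaker where they are.

Things in the scene. Friction and masses are not known exactly. Their poses are not given: they have to be found in the camera images.
- rest_center (a point): Bottle rest, a loose L-shaped aluminium bracket, 0.37 kg, 60 wide, 185 tall. Rest's frame: z up the plate, y across, +x out of its back; front (foot side) -x; mm from the plate's bottom centre. This point: (-10, 0, 70), near its centre of mass, between two side flanges (outer faces 60 apart, x -21 to -5, z 0 to 130) that can be grasped across. Plate 10 thick (x -5 to 5).
- rest_hole (a point): Centre of the keyhole's entry hole, (0, 0, 88.5) in the rest's frame, mid-thickness. The hole is eight-sided, 28 mm across; from it a slot 13 mm wide runs up to z 124.5.
- rest_seat (a point): Where the stud's axis lies in the rest when it hangs fully home: (0, 0, 120) in the rest's frame, mid-thickness, at the upper end of the slot, 31.5 mm above the entry hole's centre.
- rest_top (a point): Middle of the rest's top edge, (0, 0, 185) in its frame. The full-width plate ends at z 143; from there to the top is the tongue, 40 wide and 10 thick, to be grasped across its thickness.
- rest_foot (a point): Middle of the underside of the rest's foot, (-35, 0, 0) in the rest's frame. The foot is 12 mm thick, 60 wide and reaches from the plate to x -75, with a lip 20 mm high at its end. The rest stands by itself on it.
- easel: Fixed wooden easel, origin on the table under its middle, front -x. A slope 40 wide, 150 long rises at 45 degrees towards +x from a ledge 28 mm above the table; base 190 x 100 x 8. At the start the rest leans on it: back against the slope, bottom on the ledge, foot up and to the front, z axis 45 degrees from vertical; it overhangs the slope by about 10 mm on either side.
- mat_top (a point): Middle of the top face of the fixed black rubber mat, 160 x 160 x 3 mm, lying flat; x and y along its sides.
- stud (a point): Fixed steel stud of the filling station: point on its axis half-way along the neck, 150 mm above the table. Axes: -x the way the stud points, z up, y across the panel. Neck 9 thick, 16 long; head at its end 20 across, 6 thick (its outer face 14 in front of this point; panel face 8 behind it). Home, the rest's plate is between panel and head, back to the panel, its foot's underside 30 mm above the table.
- station: Fixed filling station, origin on the table below the panel's front face; -x is the front, where the stud points. Upright grey panel 90 wide, 12 thick, top 162 mm above the table (12 above the stud's axis), two ribs behind it up to 120 high; base plate 190 x 130 x 10 reaching 110 mm in front of the panel.
- amber_center (a point): Loose amber bottle, 48 across, 105 tall; its centre. Bystander.
- green_center (a point): Loose green bottle with white cap, 52 across, 95 tall; its centre. Bystander.
- jar_center (a point): Loose clear glass jar, 60 across, 50 tall; its centre. Bystander.
- carton_center (a point): Loose carton 50 x 70 x 90 tall; its centre. Bystander.
- beaker_center (a point): Loose glass beaker, 60 across, 70 tall; its centre. Bystander.

How it is judged:
On the way, in this order (a step that is already met when the one before it is completed fails the run):
1. the rest stands upright on its foot on the mat, let go and still (x of rest_foot in the frame of mat_top between -0.07 and 0.07 m and y of rest_foot in the frame of mat_top between -0.07 and 0.07 m and z of rest_foot in the frame of mat_top below 0.004 m and angle between rest_foot's own z axis and vertical below 0.06 rad and contact force between rest and the fingers below 0.1 N and linear speed of rest below 0.02 m/s), for 0.2 s.
2. the entry hole of the keyhole is over the stud, the plate behind its head (distance between rest_hole and stud below 0.012 m), for 0.04 s.
At the end, for the whole second after the job is handed in: The rest hangs on the stud, released and still: its seat point within 7 mm of the stud's neck point, upright within 7 degrees, its plate square to the stud within 11 degrees (distance between rest_seat and stud below 0.007 m and angle between rest_seat's own z axis and vertical below 0.12 rad and angle between the x axis of rest_seat and the x axis of stud, either way round below 0.2 rad and contact force between rest and the fingers below 0.1 N and linear speed of rest below 0.02 m/s); the robot touches nothing.
It fails at once if a bystander is moved by more than 30 mm (distance of any of amber_center, green_center, jar_center, carton_center, beaker_center from where it was at the start of the episode above 0.03 m).
It also fails if it takes over 59 s, if anything falls off the work surface, if the arm or the gripper's body presses on something with over 40 N, if the wrist force passes 120 N, or if a joint passes its speed limit or range.

## Working session

There is one attempt and no reset: what is moved stays moved. The work goes in short steps, Python scripts to look and compute and a tool call to move; the robot and the scene stay as the last step left them, time stands still between calls to the robot, and variables do not carry over. Pictures are saved under pics/ and viewed, and the job is handed in when it is done.

Besides the shell and the picture viewer there is one more tool, called after "Request:" as name(argument=value, ...), one argument or row to a line, values as JSON. play_rows: Moves the arm, as the interface text tells. Its arguments: {"type":"object","properties":{"series":{"type":"array"}},"required":["series"]}

```bash
mkdir -p pics; python3 - <<'E'
from rig import bot
import cv2,numpy as np
for n in("scene","top"):
    im=bot.camera(n); cv2.imwrite(f"pics/{n}0.png",im[:,:,::-1]); np.save(f"pics/{n}0.npy",im)
    print(n,{k:np.round(np.array(v),4).tolist() for k,v in bot.calibration(n).items()})
s=bot.sense(); print({k:np.round(v,4).tolist() for k,v in s.items()}, bot.tcp_to_grasp)
E
```

```text
scene {'intrinsics': [[512.322, 0.0, 275.635], [0.0, 512.322, 215.8618], [0.0, 0.0, 1.0]], 'k1': -0.0643, 'R': [[-0.4167, 0.909, -0.0027], [0.7279, 0.3319, -0.6], [-0.5445, -0.252, -0.8]], 't': [0.2012, -0.3133, 1.5087]}
top {'intrinsics': [[475.5582, 0.0, 280.5034], [0.0, 475.5582, 216.2689], [0.0, 0.0, 1.0]], 'k1': -0.1439, 'R': [[0.0176, -0.9998, -0.0114], [-0.9971, -0.0167, -0.0743], [0.0741, 0.0127, -0.9972]], 't': [0.0029, 0.5206, 1.0529]}
{'time_s': 0.1, 'q': [-1.2771, 0.3595, 1.5114, 0.0, 1.2725, -0.1151], 'dq': [-0.0005, -0.0019, -0.0013, -0.0008, 0.0015, -0.0004], 'joint_torque': [0.0004, -52.8652, -27.9351, -0.0002, 0.0049, 0.0], 'eef_pos': [0.2383, -0.5499, 0.2305], 'ee_rot': [-0.0009, 0.9792, 0.203, -0.0001], 'wrist_force': [0.6968, 0.4295, -0.0972], 'moment': [0.0182, 0.0199, 0.0197], 'gripper_width': 0.0855} 0.0187
```

View pics/scene0.png

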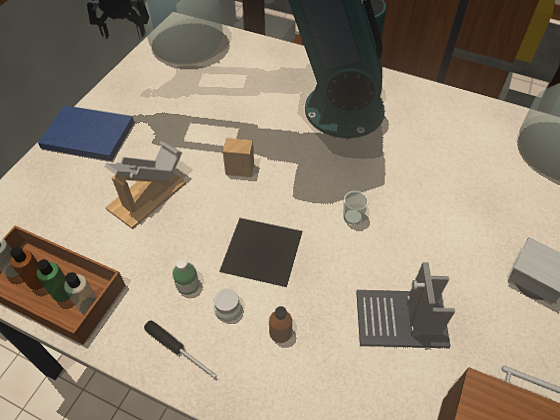

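View pics/top0.png

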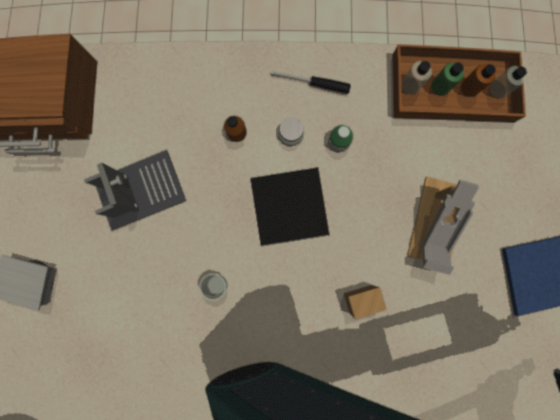

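The scene view shows the easel with the rest at about (145,180), the mat at (262,250) and the station at (405,310). In the top view they are at (445,225), (290,206) and (140,190). I'll zoom in next.

```bash
python3 - <<'E'
import cv2,numpy as np
def crop(n,x,y,w,h,f,out):
    im=np.load(f"pics/{n}0.npy")[y:y+h,x:x+w,::-1]
    cv2.imwrite(out,cv2.resize(im,None,fx=f,fy=f,interpolation=cv2.INTER_CUBIC))
crop("scene",95,130,100,100,6,"pics/c1.png")
crop("top",390,165,100,120,5,"pics/c2.png")
crop("scene",345,250,120,110,5,"pics/c3.png")
crop("top",80,140,120,100,6,"pics/c4.png")
E
```

```text
(no output)
```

View pics/c1.png

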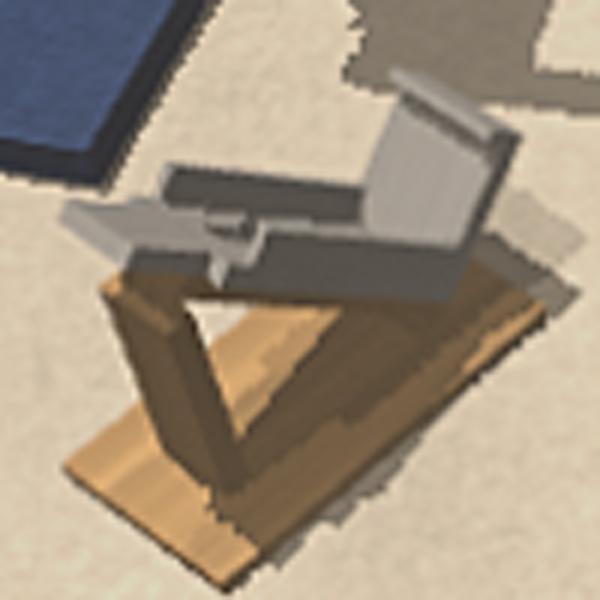

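View pics/c2.png

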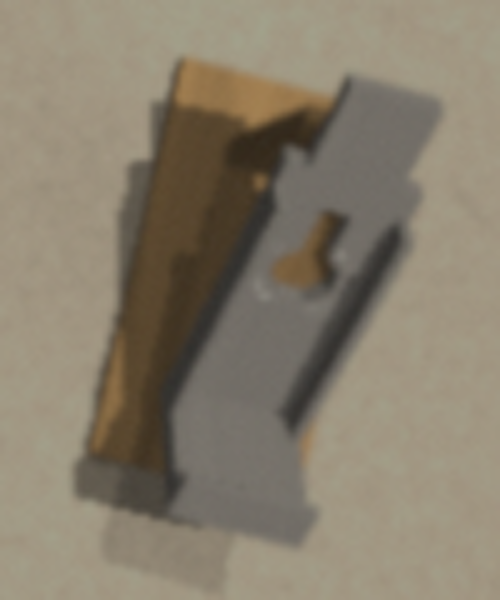

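View pics/c3.png

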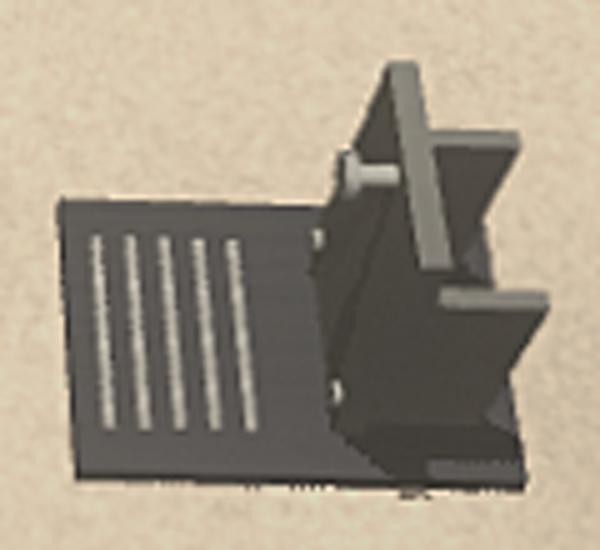

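View pics/c4.png

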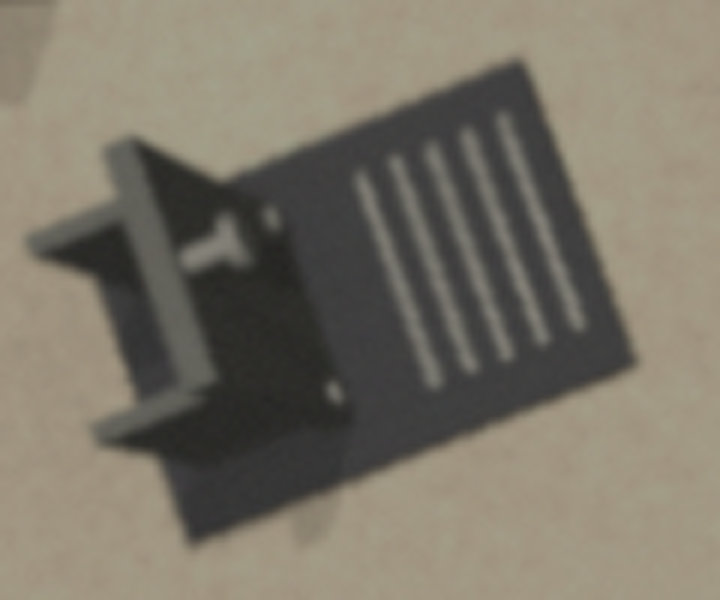

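```bash
cat > h.py <<'E'
import numpy as np, cv2
from rig import bot
from scipy.optimize import least_squares
from scipy.spatial.transform import Rotation as Ro
CAL={n:{k:np.array(v,float) for k,v in bot.calibration(n).items()} for n in("scene","top")}
def proj(n,X):
    c=CAL[n]; D=np.array([float(c["k1"]),0,0,0])
    return cv2.projectPoints(np.atleast_2d(X).astype(float),cv2.Rodrigues(c["R"])[0],c["t"],c["intrinsics"],D)[0][:,0]
def ray(n,uv):
    c=CAL[n]; D=np.array([float(c["k1"]),0,0,0])
    p=cv2.undistortPoints(np.array(uv,float).reshape(-1,1,2),c["intrinsics"],D)[:,0]
    d=np.c_[p,np.ones(len(p))]@c["R"]; d/=np.linalg.norm(d,axis=1)[:,None]
    return -c["R"].T@c["t"], d
def plane(n,uv,z):
    o,d=ray(n,uv); return o+d*((z-o[2])/d[:,2])[:,None]
def tri(a,b):
    # a scene uv, b top uv
    o1,d1=ray("scene",a);o2,d2=ray("top",b);out=[]
    for u,v in zip(d1,d2):
        A=np.c_[u,-v]; s=np.linalg.lstsq(A,o2-o1,rcond=None)[0]
        p,q=o1+u*s[0],o2+v*s[1]; out.append(np.r_[(p+q)/2,np.linalg.norm(p-q)])
    return np.array(out)
def cr(p,f,x,y): return (np.array(p,float)+.5)/f-.5+np.array([x,y])
E
cat > m1.py <<'E'
from h import *
np.set_printoptions(precision=4,suppress=True)
S=lambda p:cr(p,6,95,130); T=lambda p:cr(p,5,390,165)
obs=[("scene",(-5,20,185),S((130,262))),("scene",(-5,-20,185),S((65,205))),
("scene",(-75,30,0),S((520,135))),("scene",(-75,30,20),S((495,140))),("scene",(-75,-30,0),S((395,68))),
("scene",(-21,30,130),S((262,225))),("scene",(5,30,0),S((447,300))),("scene",(-21,-30,130),S((165,165))),
("top",(-5,20,185),T((350,75))),("top",(-5,-20,185),T((440,103))),("top",(-5,-30,143),T((418,185))),("top",(-5,30,143),T((285,148))),
("top",(-75,30,0),T((170,513))),("top",(-75,-30,0),T((300,545))),("top",(-75,30,20),T((185,475))),("top",(-75,-30,20),T((318,512)))]
def f(p):
    R=Ro.from_rotvec(p[3:]); r=[]
    for n,X,u in obs: r.append(proj(n,R.apply(np.array(X)/1e3)+p[:3])[0]-u)
    return np.array(r).ravel()
y0=-0.2
R0=Ro.from_euler("ZY",[y0,np.pi/4])
p0=np.r_[0.5,-0.4,.04,R0.as_rotvec()]
r=least_squares(f,p0,loss="soft_l1")
R=Ro.from_rotvec(r.x[3:]);print(r.x[:3],R.as_euler("ZYX",degrees=True));
for (n,X,u),e in zip(obs,f(r.x).reshape(-1,2)):print(n,X,e)
print(R.as_matrix()); print("center",R.apply([-.01,0,.07])+r.x[:3],"top",R.apply([0,0,.185])+r.x[:3])
# station
S=lambda p:cr(p,5,345,250); T=lambda p:cr(p,6,80,140)
print("head,base tri",tri([S((345,174)),S((400,175))],[T((237,243)),T((186,261))]))
print("base top-corners",plane("top",[T((636,365)),T((520,60)),T((190,545))],.01))
print("scene",plane("scene",[S((60,200)),S((78,478)),S((527,488))],.01))
# panel top front edge
print("panel",tri([S((388,63)),S((425,268))],[T((130,138)),T((213,380))]))
im=np.load("pics/top0.npy").astype(int);m=(im.sum(2)<110).astype(np.uint8);m[:150]=0;m[260:]=0;m[:,:240]=0;m[:,340:]=0
c=max(cv2.findContours(m,0,2)[0],key=cv2.contourArea);b=cv2.minAreaRect(c);print("mat",plane("top",cv2.boxPoints(b),.003),plane("top",[b[0]],.003))
E
python3 m1.py
```

```text
[ 0.457  -0.3358  0.0332] [-14.9784  46.1425  -1.7339]
scene (-5, 20, 185) [ 0.1695 -0.9219]
scene (-5, -20, 185) [-0.6162  0.2515]
scene (-75, 30, 0) [-0.0256 -0.1659]
scene (-75, 30, 20) [-0.6919 -1.5268]
scene (-75, -30, 0) [4.141  0.2598]
scene (-21, 30, 130) [0.2866 1.9125]
scene (5, 30, 0) [-0.1116  0.202 ]
scene (-21, -30, 130) [-0.7393 -0.0278]
top (-5, 20, 185) [-0.7942  0.1595]
top (-5, -20, 185) [ 0.0532 -0.3218]
top (-5, -30, 143) [0.7084 0.6682]
top (-5, 30, 143) [-0.3086  0.6538]
top (-75, 30, 0) [-0.5311 -0.8168]
top (-75, -30, 0) [ 0.2574 -0.2974]
top (-75, 30, 20) [-0.1624  0.2542]
top (-75, -30, 20) [ 0.3439 -0.1202]
[[ 0.6693  0.2373  0.7041]
 [-0.1791  0.9712 -0.157 ]
 [-0.7211 -0.021   0.6926]]
center [ 0.4996 -0.345   0.0888] top [ 0.5873 -0.3649  0.1613]
head,base tri [[0.5797 0.3403 0.1476 0.0012]
 [0.5728 0.3588 0.1488 0.0013]]
base top-corners [[0.554  0.2308 0.01  ]
 [0.6726 0.2811 0.01  ]
 [0.4816 0.4045 0.01  ]]
scene [[0.5581 0.2329 0.01  ]
 [0.679  0.2835 0.01  ]
 [0.6066 0.4566 0.01  ]]
panel [[0.5964 0.3377 0.2523 0.0017]
 [0.5427 0.3876 0.0403 0.0015]]
mat [[ 0.6078  0.082   0.003 ]
 [ 0.635  -0.0706  0.003 ]
 [ 0.484  -0.0963  0.003 ]
 [ 0.4572  0.0546  0.003 ]] [[ 0.5456 -0.0076  0.003 ]]
```

```bash
sed -i 's/("scene",(-75,30,20),S((495,140))),("scene",(-75,-30,0),S((395,68)))/("scene",(-75,-30,20),S((393,72)))/; s/("scene",(-21,30,130),S((262,225))),//; s/T((130,138)),T((213,380))/T((213,380)),T((130,138))/' m1.py
cat >> m1.py <<'E'
g=lambda q:f(np.r_[q[:3],Ro.from_euler("ZY",[q[3],np.pi/4]).as_rotvec()])
r=least_squares(g,np.r_[p0[:3],y0],loss="soft_l1");q=r.x;R=Ro.from_euler("ZY",[q[3],np.pi/4])
print("constrained",q[:3],np.degrees(q[3]));print(np.abs(r.fun).max(),"center",R.apply([-.01,0,.07])+q[:3],"top",R.apply([0,0,.185])+q[:3])
for k,u,z in(("amber",(235,128),.05),("green",(341,137),.05),("jar",(291,131),.025),("carton",(366,302),.045),("beaker",(214,285),.035)):print(k,plane("top",[u],z)[0])
E
python3 m1.py
```

```text
[ 0.4568 -0.3354  0.0325] [-14.8342  46.3627  -1.4004]
scene (-5, 20, 185) [ 0.0978 -0.6519]
scene (-5, -20, 185) [-0.638   0.5561]
scene (-75, 30, 0) [ 0.0752 -0.0626]
scene (-75, -30, 20) [-0.3801 -0.9036]
scene (5, 30, 0) [0.1043 0.3285]
scene (-21, -30, 130) [-0.6989  0.2361]
top (-5, 20, 185) [-0.7582  0.207 ]
top (-5, -20, 185) [ 0.0306 -0.2375]
top (-5, -30, 143) [0.6143 0.7629]
top (-5, 30, 143) [-0.3236  0.6973]
top (-75, 30, 0) [-0.6724 -0.7999]
top (-75, -30, 0) [ 0.0621 -0.2424]
top (-75, 30, 20) [-0.2713  0.2582]
top (-75, -30, 20) [ 0.1775 -0.0767]
[[ 0.6671  0.2388  0.7057]
 [-0.1767  0.9709 -0.1616]
 [-0.7237 -0.0169  0.6899]]
center [ 0.4995 -0.345   0.088 ] top [ 0.5873 -0.3653  0.1601]
head,base tri [[0.5797 0.3403 0.1476 0.0012]
 [0.5728 0.3588 0.1488 0.0013]]
base top-corners [[0.554  0.2308 0.01  ]
 [0.6726 0.2811 0.01  ]
 [0.4816 0.4045 0.01  ]]
scene [[0.5581 0.2329 0.01  ]
 [0.679  0.2835 0.01  ]
 [0.6066 0.4566 0.01  ]]
panel [[0.5316 0.3419 0.1596 0.0014]
 [0.6135 0.3774 0.1579 0.0009]]
mat [[ 0.6078  0.082   0.003 ]
 [ 0.635  -0.0706  0.003 ]
 [ 0.484  -0.0963  0.003 ]
 [ 0.4572  0.0546  0.003 ]] [[ 0.5456 -0.0076  0.003 ]]
constrained [ 0.459  -0.3348  0.0321] -12.998998297443967
1.7688039600677143 center [ 0.5004 -0.3443  0.0887] top [ 0.5865 -0.3642  0.1629]
amber [0.7145 0.1167 0.05  ]
green [ 0.6976 -0.1203  0.05  ]
jar [ 0.7157 -0.0088  0.025 ]
carton [ 0.3336 -0.1789  0.045 ]
beaker [0.3642 0.1562 0.035 ]
```

Request:
play_rows(
  series=[0, 0, -0.0933, 0.038, 0.029, 0, 0.0854, 0, 0, -0.0933, 0.038, 0.029, 0, 0.0854, 0, 0, -0.0933, 0.038, 0.029, 0, 0.0854, 0, 0, -0.0933, 0.038, 0.029, 0, 0.0854, 0, 0, -0.0933, 0.038, 0.029, 0, 0.0854, 0, 0, -0.0933, 0.038, 0.029, 0, 0.0854, 0, 0, -0.0933, 0.038, 0.029, 0, 0.0854, 0, 0, 0, 0, 0, 0, 0.0854],
)

```text
time_s: 1.1
eef_pos: [0.5066, -0.3451, 0.2307]
ee_rot: [-0.001, 0.993, -0.12, 0.0]
wrist_force: [-0.3, -0.5, -0.7]
gripper_width: 0.0856
```

Request:
play_rows(
  series=[0, 0, 0, -0.001, -0.001, -0.035, 0.0854, 0, 0, 0, 0, 0, -0.035, 0.0854, 0, 0, 0, 0, 0, -0.03, 0.0854, 0, 0, 0, 0, 0, 0, 0.0854],
)

```text
time_s: 1.6
eef_pos: [0.5009, -0.3475, 0.1287]
ee_rot: [-0.002, 0.993, -0.122, -0.003]
wrist_force: [-0.7, -0.1, -0.0]
gripper_width: 0.0854
```

```bash
cat > snap.py <<'E'
import sys
from h import *
def snap(tag,*crops):
    for n,x,y,w,hh,f in crops:
        im=bot.camera(n); np.save(f"pics/{n}{tag}.npy",im)
        cv2.imwrite(f"pics/{n}{tag}.png",cv2.resize(im[y:y+hh,x:x+w,::-1],None,fx=f,fy=f,interpolation=cv2.INTER_CUBIC))
a=sys.argv[1:]
snap(a[0],*[(c.split(",")[0],*map(int,c.split(",")[1:])) for c in a[1:]])
E
python3 snap.py 1 scene,85,90,130,130,5 top,380,150,120,130,4
```

```text
(no output)
```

View pics/scene1.png

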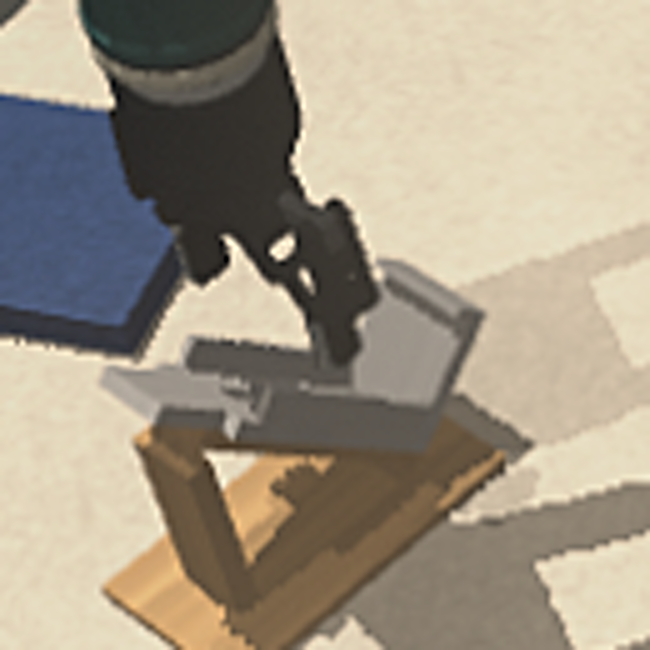

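View pics/top1.png

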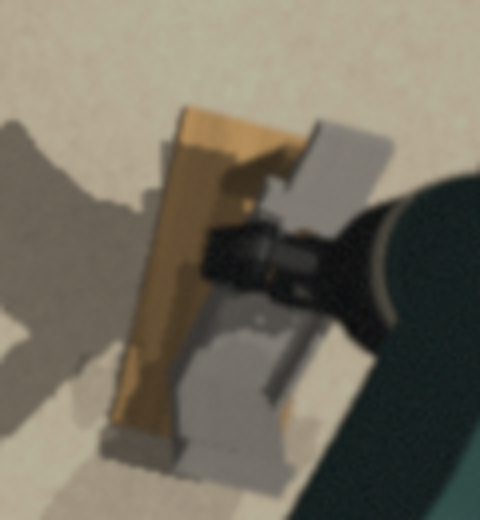

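```bash
python3 - <<'E'
from h import *
s=bot.sense();p=np.array(s["eef_pos"]);print(p,s["wrist_force"])
y=np.array([np.cos(np.radians(76)),np.sin(np.radians(76)),0])
for k in(-.05,.05):
    X=p+k*y+[0,0,.013]; a=proj("scene",X)[0];b=proj("top",X)[0];print(k,(a-[85,90])*5,(b-[380,150])*4)
E
```

```text
[ 0.50319423 -0.34915057  0.13171418] [ 0.13028792 -0.51667727 -0.13863256]
-0.05 [195.10399912 266.93405635] [404.14522568 317.81563082]
0.05 [336.77300525 361.4193167 ] [219.25673664 267.15635262]
```

Request:
play_rows(
  series=[0, 0, 0, 0.001, 0.002, -0.018, 0.0854, 0, 0, 0, 0.001, 0.001, -0.018, 0.0854, 0, 0, 0, 0, 0, -0.018, 0.0854, 0, 0, 0, 0, 0, 0, 0.0854],
)

```text
time_s: 2.2
eef_pos: [0.5042, -0.3444, 0.075]
ee_rot: [-0.001, 0.993, -0.122, -0.002]
wrist_force: [-0.1, 0.7, 0.6]
gripper_width: 0.0856
```

```bash
python3 snap.py 2 scene,85,90,130,130,5 top,380,150,120,130,4; python3 -c "
from h import *
s=bot.sense();print(s['eef_pos'],s['wrist_force'])"
```

```text
[ 0.50538462 -0.3454197   0.07685579] [0.34815211 0.29118278 0.28660414]
```

View pics/scene2.png

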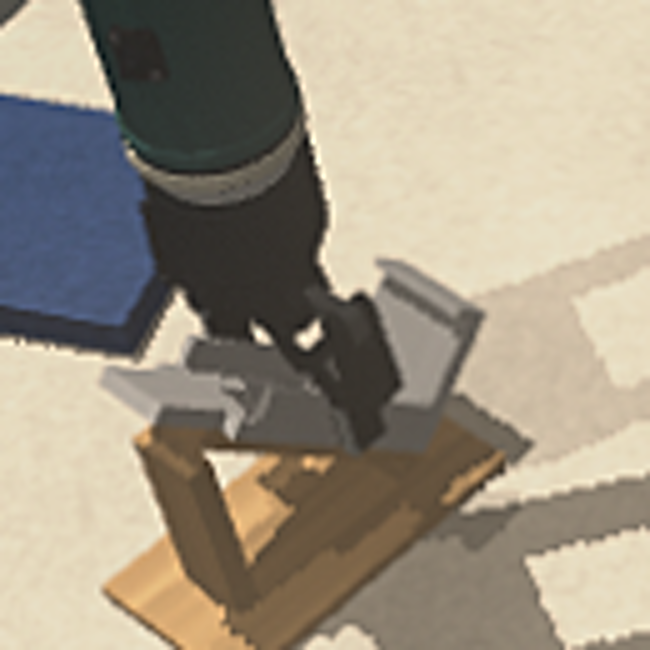

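View pics/top2.png

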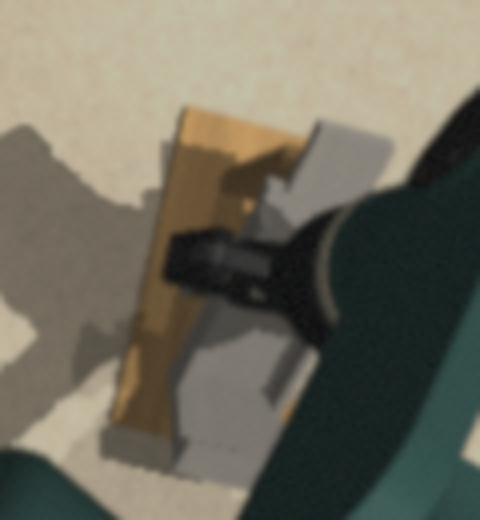

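The fingers straddle the flanges, with the near fingertip at about (370,440) in the crop outside the +y flange. I'll close the gripper.

Request:
play_rows(
  series=[0, 0, 0, 0, 0, 0, 0.05, 0, 0, 0, 0, 0, 0, 0.05, 0, 0, 0, 0, 0, 0, 0.05, 0, 0, 0, 0, 0, 0, 0.05, 0, 0, 0, 0, 0, 0, 0.05, 0, 0, 0, 0, 0, 0, 0.05],
)

```text
time_s: 3.05
eef_pos: [0.506, -0.3464, 0.0783]
ee_rot: [0.001, 0.993, -0.122, 0.001]
wrist_force: [-2.0, -1.0, 5.1]
gripper_width: 0.0591
```

Request:
play_rows(
  series=[0, 0, 0, 0, 0, 0.01, 0.04, 0, 0, 0, 0, 0, 0.02, 0.04, 0, 0, 0, 0, 0, 0.03, 0.04, 0, 0, 0, 0, 0, 0.03, 0.04, 0, 0, 0, 0, 0, 0.03, 0.04, 0, 0, 0, 0, 0, 0.03, 0.04, 0, 0, 0, 0, 0, 0.0, 0.04],
)

```text
time_s: 3.92
eef_pos: [0.5067, -0.3463, 0.2295]
ee_rot: [0.001, 0.993, -0.122, 0.002]
wrist_force: [0.5, -1.2, -4.1]
gripper_width: 0.0594
```

```bash
python3 snap.py 3 scene,65,40,160,150,4 top,360,130,160,150,4; python3 -c "
from h import *
s=bot.sense();print(s['eef_pos'],s['wrist_force'],s['gripper_width'],s['q'])"
```

```text
[ 0.50492423 -0.34490083  0.22630489] [-0.97990049 -0.23268775 -4.14778176] 0.058991047518181385 [-7.12366967e-01  3.80233157e-01  1.48957495e+00  2.95574801e-04
  1.27323089e+00  1.10268615e+00]
```

View pics/scene3.png

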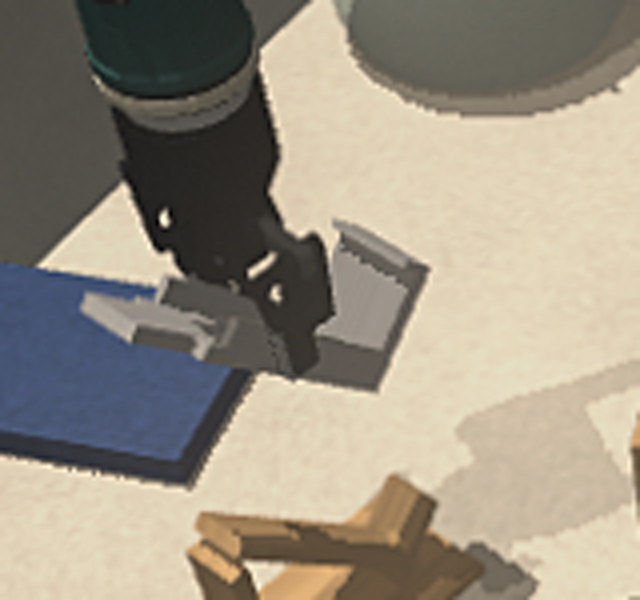

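Request:
play_rows(
  series=[0, 0, 0.122, 0, 0.042, 0.01, 0.04, 0, 0, 0.122, 0, 0.042, 0.01, 0.04, 0, -0.131, 0, 0, 0.042, 0.01, 0.04, 0, -0.131, 0, 0, 0.042, 0.01, 0.04, 0, -0.131, 0, 0, 0.042, 0, 0.04, 0, -0.131, 0, 0, 0.042, 0, 0.04, 0, -0.131, 0, 0, 0.042, 0, 0.04, 0, -0.131, 0, 0, 0.042, 0, 0.04],
)

```text
time_s: 5.03
eef_pos: [0.5051, -0.0129, 0.2658]
ee_rot: [-0.004, 0.928, 0.002, 0.373]
wrist_force: [3.0, 2.0, -3.4]
gripper_width: 0.0589
```

Request:
play_rows(
  series=[0, 0, 0, 0, 0, 0, 0.04, 0, 0, 0, 0, 0, 0, 0.04],
)

```text
time_s: 5.28
eef_pos: [0.5079, -0.0146, 0.2674]
ee_rot: [-0.003, 0.928, 0.003, 0.373]
wrist_force: [0.6, -0.5, -2.9]
gripper_width: 0.0592
```

```bash
python3 snap.py 4 scene,200,90,160,150,4 top,220,120,160,150,4; python3 -c "
from h import *
s=bot.sense();print(s['eef_pos'],s['ee_rot'],s['wrist_force'],s['gripper_width'],s['q'])
w=s['ee_rot'];print(Ro.from_quat([w[1],w[2],w[3],w[0]]).as_matrix())"
```

```text
[ 0.50940199 -0.01569364  0.26873727] [-0.00284953  0.92755308  0.00256529  0.37367175] [-0.37029921 -0.35489534 -3.32507987] 0.059307235856676514 [-0.35032663 -0.08467092  2.25760406  0.82374308  0.33998976  0.51589216]
[[ 0.72072568  0.00688847  0.69318615]
 [ 0.00262932 -0.9999706   0.00720334]
 [ 0.69321539 -0.00336903 -0.72072261]]
```

View pics/scene4.png

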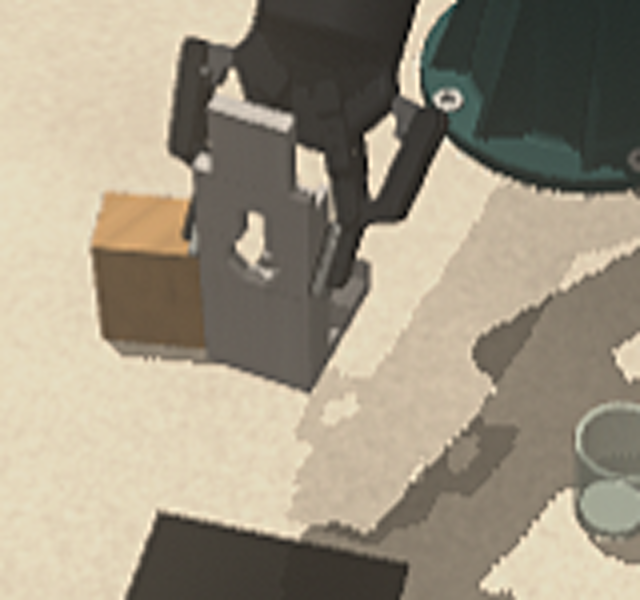

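View pics/top4.png

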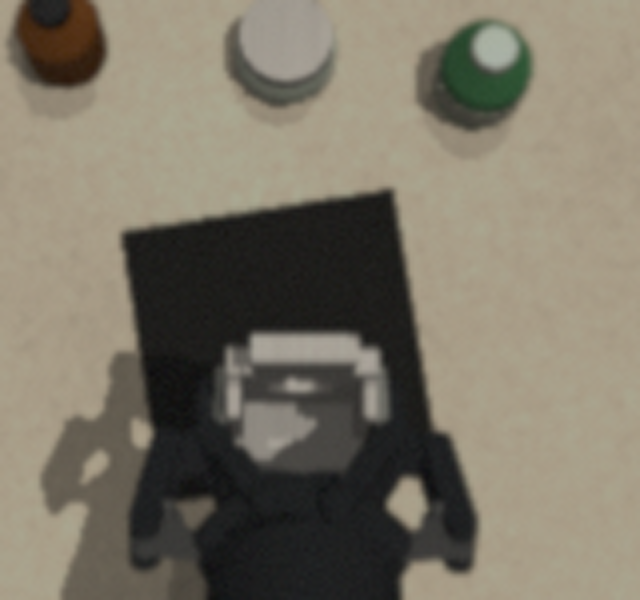

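```bash
cat > fit.py <<'E'
from h import *
np.set_printoptions(precision=4,suppress=True)
def fit(obs,p0):
    def f(p):
        R=Ro.from_rotvec(p[3:]); return np.array([proj(n,R.apply(np.array(X)/1e3)+p[:3])[0]-u for n,X,u in obs]).ravel()
    r=least_squares(f,p0,loss="soft_l1");R=Ro.from_rotvec(r.x[3:])
    print("origin",r.x[:3],"zyx",R.as_euler("ZYX",degrees=True));print(r.fun.reshape(-1,2).round(1).tolist())
    return r.x[:3],R
E
python3 - <<'E'
from fit import *
S=lambda p:cr(p,4,200,90); T=lambda p:cr(p,4,220,120)
obs=[("scene",(5,-20,185),S((208,107))),("scene",(5,20,185),S((292,132))),("scene",(5,-30,0),S((210,353))),("scene",(5,30,0),S((310,389))),("scene",(-5,-20,185),S((215,93))),
("top",(5,20,185),T((250,333))),("top",(5,-20,185),T((360,333))),("top",(-5,20,185),T((250,363))),("top",(-5,-20,185),T((360,363)))]
o,R=fit(obs,np.r_[.57,0,.2,0,0,0])
print("foot",R.apply([-.035,0,0])+o, "lip",R.apply([-.075,0,0])+o)
E
```

```text
origin [ 0.4989 -0.0156  0.1987] zyx [ 0.5867  2.7828 -0.1999]
[[-0.8, 0.0], [-1.8, -0.1], [-0.4, 0.1], [0.4, -0.1], [-0.2, -0.1], [-0.1, 0.5], [-0.7, 0.7], [-0.1, -0.3], [-0.7, -0.2]]
foot [ 0.464  -0.016   0.2004] lip [ 0.424  -0.0164  0.2023]
```

Request:
play_rows(
  series=[0, -0.035, 0, 0.04, 0.004, 0, 0.04, 0, 0, 0, 0.04, 0.004, 0, 0.04, 0, 0, 0, 0, 0, -0.04, 0.04, 0, 0, 0, 0, 0, -0.04, 0.04, 0, 0, 0, 0, 0, -0.04, 0.04, 0, 0, 0, 0, 0, -0.04, 0.04, 0, 0, 0, 0, 0, -0.01, 0.04, 0, 0, 0, 0, 0, 0, 0.04],
)

```text
time_s: 6.38
eef_pos: [0.5923, 0.0072, 0.1863]
ee_rot: [-0.024, 0.92, 0.011, 0.391]
wrist_force: [-0.4, 0.5, -3.8]
gripper_width: 0.0595
```

```bash
python3 snap.py 5 scene,200,150,160,150,4 top,220,120,160,150,4; python3 -c "
from h import *
s=bot.sense();print(s['eef_pos'],s['ee_rot'],s['wrist_force'],s['gripper_width'],s['q'])"
```

```text
[0.59262713 0.00777637 0.18767617] [-0.02453552  0.91950253  0.01135141  0.39215334] [-0.7667091  -0.15813059 -3.74908399] 0.05895776416973236 [-0.25221458  0.24279956  2.25634366  2.09347825  0.27122781 -0.7191204 ]
```

View pics/scene5.png

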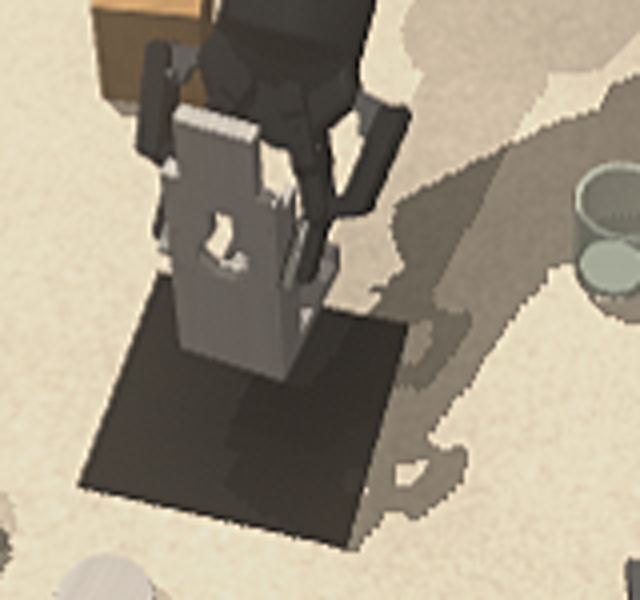

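View pics/top5.png

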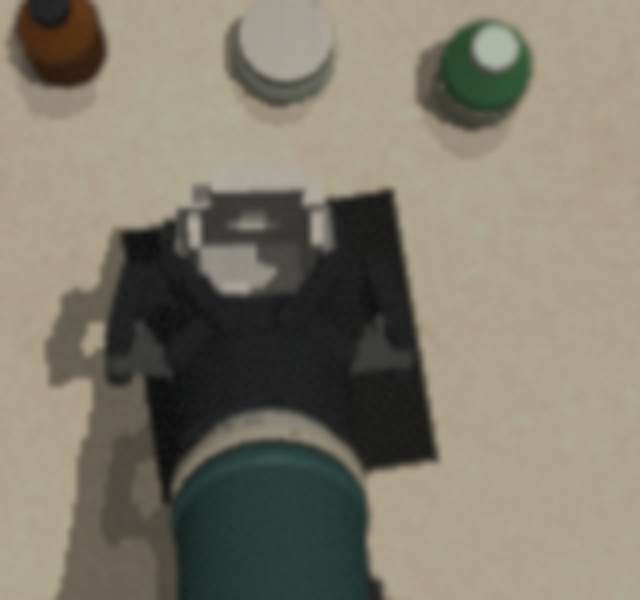

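```bash
cat > kin.py <<'E'
from h import *
# data q, tcp
D=[([-1.2771,.3595,1.5114,0,1.2725,-.1151],[.2383,-.5499,.2305]),([-.7124,.3802,1.4896,.0003,1.2732,1.1027],[.5049,-.3449,.2263]),
([-.3503,-.0847,2.2576,.8237,.34,.5159],[.5094,-.0157,.2687]),([-.2522,.2428,2.2563,2.0935,.2712,-.7191],[.5926,.0078,.1877])]
def fk(q,g):
    a,d,L1,L2,Lw,b=g[:6]
    R=Ro.from_euler("z",q[0]); p=np.array([a,0,d])
    R1=Ro.from_euler("y",q[1]); p=p+R1.apply([0,0,L1]); R2=R1*Ro.from_euler("y",q[2])
    p=p+R2.apply([b,0,L2]); R3=R2*Ro.from_euler("z",q[3])*Ro.from_euler("y",q[4]); p=p+R3.apply([0,0,Lw])
    return R.apply(p), R*R3*Ro.from_euler("z",q[5])
if __name__=="__main__":
    for s4 in(1,-1):
        f=lambda g:np.concatenate([fk([q[0],q[1],q[2],s4*q[3],q[4],q[5]],g)[0]-np.array(p) for q,p in D])
        r=least_squares(f,[0.,.4,.4,.4,.25,0.]);print(s4,r.x.round(4),np.abs(r.fun).max())
        print(fk(D[2][0],r.x)[1].as_matrix().round(3))
E
python3 kin.py
```

```text
1 [-0.3035  0.5091  0.8336  0.7043  0.6352  0.2314] 0.06661442452959801
[[-0.007  0.721  0.693]
 [ 1.     0.003  0.007]
 [ 0.003  0.693 -0.721]]
-1 [ 1.0865 -0.6009 -0.1861 -0.5353 -0.5669 -0.3142] 0.08423732726040875
[[-0.007  0.721  0.693]
 [ 1.     0.003  0.007]
 [ 0.003  0.693 -0.721]]
```

```bash
sed -i 's/p=p+R2.apply(\[b,0,L2\])/p=p+R2.apply([b,g[6],L2])/; s/.25,0.\]/.25,0.,.07]/' kin.py; python3 kin.py
```

```text
1 [1.000e-04 2.666e-01 6.109e-01 4.336e-01 3.726e-01 1.122e-01 6.890e-02] 3.1281852358094886e-05
[[-0.007  0.721  0.693]
 [ 1.     0.003  0.007]
 [ 0.003  0.693 -0.721]]
-1 [ 0.7172 -0.306   0.0849 -0.2059 -0.2475 -0.1693  0.0838] 0.05559120728786296
[[-0.007  0.721  0.693]
 [ 1.     0.003  0.007]
 [ 0.003  0.693 -0.721]]
```

```bash
cat >> kin.py <<'E'
G=np.array([1e-4,.2666,.6109,.4336,.3726,.1122,.0689])
from scipy.optimize import least_squares as LS
lo=np.array([-2.97,-1.01,.21,-.96,.2,-2.98]);hi=np.array([2.97,2.36,2.38,4.11,2.71,2.98])
Z90=Ro.from_euler("z",np.pi/2)
def FK(q): p,R=fk(q,G); return p,R*Z90
def IK(p,R,seeds):
    best=[]
    for s in seeds:
        def f(q):
            a,B=FK(q); return np.r_[(a-p)*5,(B.inv()*R).as_rotvec()]
        r=LS(f,np.clip(s,lo+.01,hi-.01),bounds=(lo,hi))
        if np.abs(r.fun).max()<1e-4 and not any(np.allclose(r.x,b,atol=.02) for b in best): best.append(r.x)
    return best
E
cat > t.py <<'E'
from kin import *
np.set_printoptions(precision=3,suppress=True)
for tilt in(44,):
 for yaw in(-40,0,40):
  for dx in(0,.04):
    # rest yaw; TCP relative rest origin: (0,0,.068)
    Ry=Ro.from_euler("z",yaw,degrees=True)
    foot=np.array([.5456+dx,-.0076,.003]); 
    tcp=foot+Ry.apply([.035-.001,0,.068]); 
    # tool z=(sin t,0,-cos t), tool y = -rest y
    t=np.radians(tilt); Rt=np.c_[[np.cos(t),0,np.sin(t)],[0,-1,0],[np.sin(t),0,-np.cos(t)]]
    for flip in(0,180):
      R=Ry*Ro.from_matrix(Rt)*Ro.from_euler("z",flip,degrees=True)
      rng=np.random.default_rng(0)
      seeds=[[0,.5,1.8,a,.4,b] for a in(-.5,.5,1.5,2.5,3.3) for b in(-2.5,-1.5,0,1.5,2.5)]
      for q in IK(tcp,R,seeds): print(tilt,yaw,dx,flip,q)
E
python3 t.py
```

```text
44 0 0 0 [-0.24   0.552  2.352  2.814  0.539 -1.462]
44 0 0 180 [-0.24   0.552  2.352  2.814  0.539  1.68 ]
44 0 0.04 0 [-0.213  0.555  2.261  2.8    0.455 -1.416]
44 0 0.04 180 [-0.213  0.555  2.261  2.8    0.455  1.725]
44 40 0 0 [-0.559  0.568  2.167  1.439  0.729 -0.971]
44 40 0 180 [-0.559  0.568  2.167  1.439  0.729  2.171]
44 40 0.04 0 [-0.51   0.584  2.084  1.405  0.719 -0.867]
44 40 0.04 180 [-0.51   0.584  2.084  1.405  0.719  2.275]
```

```bash
cat > st.py <<'E'
from kin import *
np.set_printoptions(precision=4,suppress=True)
s=bot.sense();w=s["ee_rot"];R=Ro.from_quat([w[1],w[2],w[3],w[0]])
print("t",s["time_s"],"tcp",s["eef_pos"],"q",s["q"],"F",s["wrist_force"],"w",s["gripper_width"])
M=R.as_matrix();print("toolz",M[:,2],"tooly",M[:,1])
E
cat > st1.py <<'E'
from st import *
t=np.radians(46);Rd=Ro.from_matrix(np.c_[[np.cos(t),0,np.sin(t)],[0,-1,0],[np.sin(t),0,-np.cos(t)]])
print("turn needed",(Rd*R.inv()).as_rotvec())
E
python3 st1.py
python3 - <<'E'
from fit import *
S=lambda p:cr(p,4,200,150); T=lambda p:cr(p,4,220,120)
obs=[("scene",(5,-20,185),S((175,118))),("scene",(5,20,185),S((258,138))),("scene",(5,-30,0),S((181,346))),("scene",(5,30,0),S((284,382))),("scene",(-5,-20,185),S((181,106))),
("top",(5,20,185),T((195,170))),("top",(5,-20,185),T((303,166)))]
o,R=fit(obs,np.r_[.57,0,.1,0,0,0])
print("foot",R.apply([-.035,0,0])+o, R.as_matrix())
E
```

```text
t 6.475 tcp [0.5926 0.0078 0.1877] q [-0.2522  0.2428  2.2563  2.0935  0.2712 -0.7191] F [-0.7667 -0.1581 -3.7491] w 0.05895776416973236
toolz [ 0.7206  0.054  -0.6912] tooly [ 0.0401 -0.9985 -0.0362]
turn needed [-0.0363  0.0034 -0.0401]
origin [0.5903 0.0095 0.1178] zyx [ 3.9067 -1.2978  1.1135]
[[0.2, 0.0], [-0.4, 0.5], [-0.2, 0.6], [0.2, -0.5], [0.8, -0.7], [2.5, -0.0], [-0.7, -0.2]]
foot [0.5554 0.0072 0.117 ] [[ 0.9974 -0.0686 -0.0213]
 [ 0.0681  0.9975 -0.0209]
 [ 0.0226  0.0194  0.9996]]
```

Request:
play_rows(
  series=[-0.009, 0, -0.01, 0.003, -0.003, -0.012, 0.04, -0.009, 0, -0.01, 0.003, -0.003, -0.012, 0.04, -0.009, 0, -0.01, 0.003, -0.003, -0.012, 0.04, -0.009, 0, -0.01, 0.003, -0.003, -0.012, 0.04, 0, 0, 0, 0.003, -0.003, -0.012, 0.04, 0, 0, 0, 0, 0, -0.012, 0.04, 0, 0, 0, 0, 0, 0, 0.04],
)

```text
time_s: 7.35
eef_pos: [0.6071, -0.0065, 0.1151]
ee_rot: [-0.001, 0.92, 0.0, 0.392]
wrist_force: [0.3, -0.6, -3.6]
gripper_width: 0.059
```

```bash
python3 st1.py
```

```text
t 7.35 tcp [ 0.6071 -0.0065  0.1151] q [-0.2259  0.4509  2.2917  2.7346  0.4243 -1.3541] F [ 0.2645 -0.5514 -3.6264] w 0.059024701660771256
toolz [ 0.721   0.0015 -0.6929] tooly [ 0.0009 -1.     -0.0013]
turn needed [-0.0013  0.0025 -0.0009]
```

Request:
play_rows(
  series=[0, 0, 0, 0, 0, -0.012, 0.04, 0, 0, 0, 0, 0, -0.012, 0.04, 0, 0, 0, 0, 0, -0.01, 0.04, 0, 0, 0, 0, 0, 0, 0.04, 0, 0, 0, 0, 0, 0, 0.04],
)

```text
time_s: 7.98
eef_pos: [0.607, -0.0063, 0.0819]
ee_rot: [-0.001, 0.92, 0.0, 0.392]
wrist_force: [-0.0, 0.8, -4.2]
gripper_width: 0.0589
```

```bash
python3 snap.py 6 scene,200,170,160,150,4 top,220,120,160,150,4; python3 st1.py
```

```text
t 8.075 tcp [ 0.6069 -0.0063  0.082 ] q [-0.2254  0.5498  2.313   2.8185  0.5381 -1.4484] F [ 1.0391  0.1778 -3.9337] w 0.059234042075481115
toolz [ 0.7221  0.0014 -0.6918] tooly [ 0.0011 -1.     -0.0008]
turn needed [-0.0008  0.004  -0.0011]
```

View pics/scene6.png

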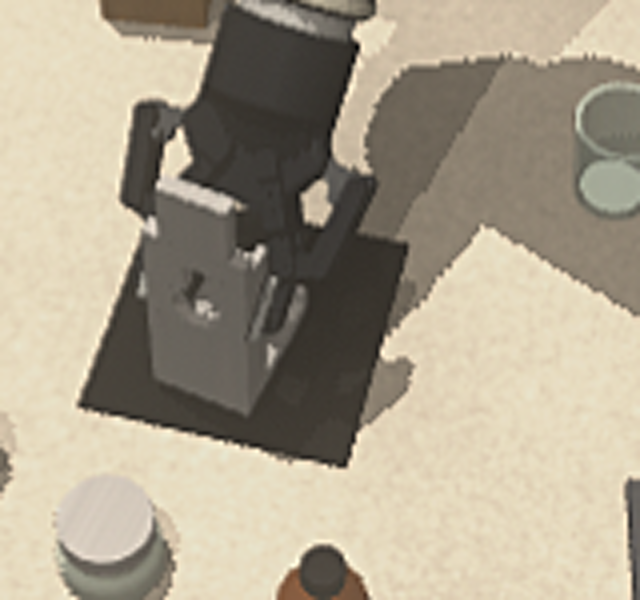

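Request:
play_rows(
  series=[0, 0, 0, 0, 0, -0.005, 0.04, 0, 0, 0, 0, 0, 0, 0.04, 0, 0, 0, 0, 0, 0, 0.04],
)

```text
time_s: 8.45
eef_pos: [0.6066, -0.0063, 0.0763]
ee_rot: [-0.001, 0.92, 0.0, 0.392]
wrist_force: [0.4, -0.5, -3.5]
gripper_width: 0.0591
```

Request:
play_rows(
  series=[0, 0, 0, 0, 0, -0.002, 0.04, 0, 0, 0, 0, 0, 0, 0.04],
)

```text
time_s: 8.7
eef_pos: [0.6066, -0.0063, 0.0742]
ee_rot: [-0.001, 0.92, 0.0, 0.392]
wrist_force: [-0.8, -0.2, -4.8]
gripper_width: 0.0596
```

Request:
play_rows(
  series=[0, 0, 0, 0, 0, -0.002, 0.04, 0, 0, 0, 0, 0, 0, 0.04],
)

```text
time_s: 8.95
eef_pos: [0.6071, -0.0063, 0.073]
ee_rot: [-0.001, 0.92, 0.0, 0.393]
wrist_force: [-1.7, 0.1, 1.3]
gripper_width: 0.0592
```

Request:
play_rows(
  series=[0, 0, 0, 0, 0, -0.001, 0.04, 0, 0, 0, 0, 0, 0, 0.04],
)

```text
time_s: 9.2
eef_pos: [0.6078, -0.0064, 0.0725]
ee_rot: [-0.0, 0.919, 0.0, 0.394]
wrist_force: [0.8, 0.2, 4.9]
gripper_width: 0.0593
```

```bash
python3 snap.py 7 scene,200,170,160,150,4; python3 st1.py
```

```text
t 9.25 tcp [ 0.6078 -0.0065  0.0725] q [-0.2255  0.5802  2.317   2.8365  0.5731 -1.4692] F [ 0.0899 -0.2641  5.53  ] w 0.05908220984292312
toolz [ 0.7237  0.0011 -0.6901] tooly [ 0.0008 -1.     -0.0007]
turn needed [-0.0007  0.0063 -0.0008]
```

View pics/scene7.png

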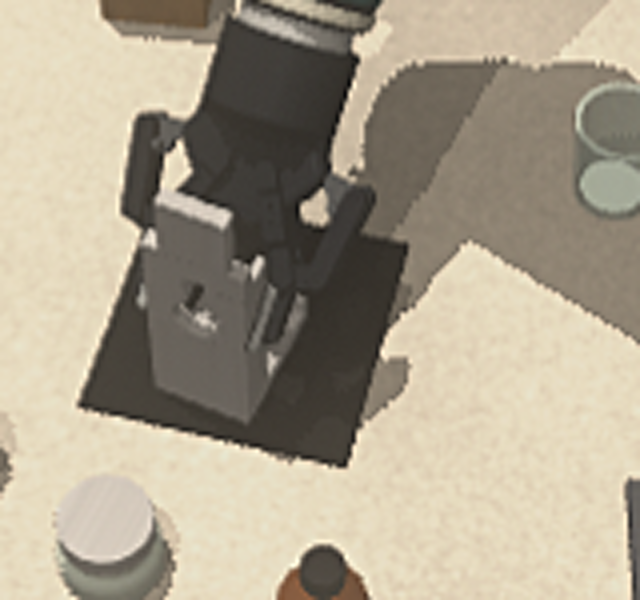

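Request:
play_rows(
  series=[0, 0, 0, 0, 0, 0, 0.062, 0, 0, 0, 0, 0, 0, 0.066, 0, 0, 0, 0, 0, 0, 0.0854, 0, 0, 0, 0, 0, 0, 0.0854, 0, 0, 0, 0, 0, 0, 0.0854, 0, 0, 0, 0, 0, 0, 0.0854],
)

```text
time_s: 10.0
eef_pos: [0.6066, -0.0063, 0.0714]
ee_rot: [-0.001, 0.92, 0.0, 0.392]
wrist_force: [0.3, 0.1, -0.3]
gripper_width: 0.0853
```

```bash
python3 snap.py 8 scene,200,170,160,150,4 top,220,120,160,150,4; python3 st1.py
```

```text
t 10.1 tcp [ 0.6066 -0.0063  0.0714] q [-0.2255  0.5811  2.3178  2.8363  0.5715 -1.4693] F [0.278  0.0355 0.5033] w 0.0855042273792172
toolz [ 0.7214  0.0013 -0.6925] tooly [ 0.001  -1.     -0.0008]
turn needed [-0.0008  0.003  -0.001 ]
```

View pics/scene8.png

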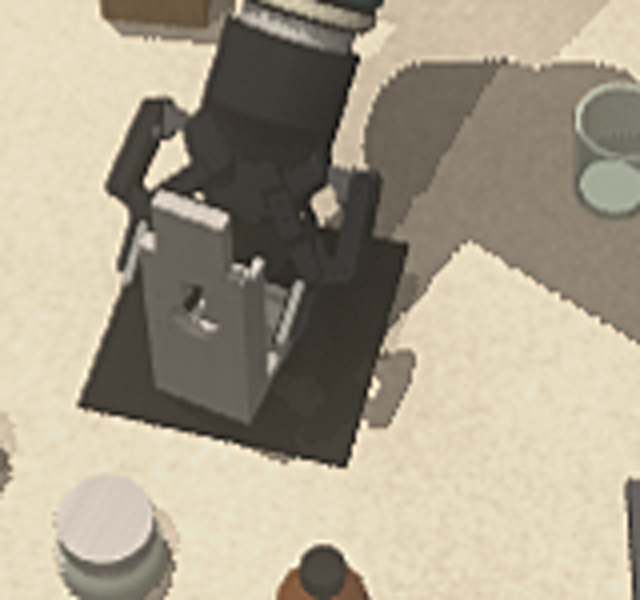

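View pics/top8.png

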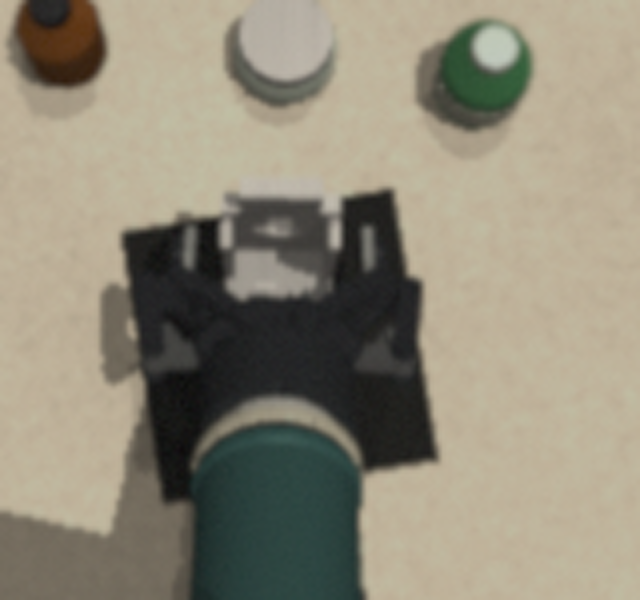

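```bash
cat > t2.py <<'E'
from st import *
p=np.array(s["eef_pos"]);q=np.array(s["q"])
for nm,d in(("back",np.array([-.72,0,.69])),("up",np.array([0,0,1.])),("upback",np.array([-.3,0,.95]))):
    for k in(.03,.06,.1,.15,.2): print(nm,k,IK(p+d*k,R,[q,[q[0],q[1],q[2],.5,.3,q[5]+2.5]]))
E
python3 t2.py
```

```text
t 10.1 tcp [ 0.6066 -0.0063  0.0714] q [-0.2255  0.5811  2.3178  2.8363  0.5715 -1.4693] F [0.278  0.0355 0.5033] w 0.0855042273792172
toolz [ 0.7214  0.0013 -0.6925] tooly [ 0.001  -1.     -0.0008]
back 0.03 [array([-0.241 ,  0.5162,  2.3564,  2.8019,  0.5477, -1.4465])]
back 0.06 []
back 0.1 []
back 0.15 []
back 0.2 []
up 0.03 [array([-0.2254,  0.4913,  2.302 ,  2.7758,  0.4718, -1.3996])]
up 0.06 [array([-0.2254,  0.4049,  2.281 ,  2.6796,  0.3732, -1.2942])]
up 0.1 [array([-0.2254,  0.2971,  2.2453,  2.4338,  0.2527, -1.0366])]
up 0.15 []
up 0.2 [array([-0.2254,  0.0765,  2.125 ,  0.8435,  0.2194,  0.5818])]
upback 0.03 [array([-0.2317,  0.4935,  2.3231,  2.782 ,  0.4942, -1.4132])]
upback 0.06 [array([-0.2383,  0.4037,  2.3225,  2.6987,  0.4119, -1.3276])]
upback 0.1 [array([-0.2477,  0.2831,  2.3123,  2.4984,  0.3016, -1.1231])]
upback 0.15 [array([-0.2606,  0.1363,  2.2852,  1.9152,  0.2002, -0.5336])]
upback 0.2 [array([-0.2749,  0.0003,  2.2439,  1.0676,  0.227 ,  0.3212])]
```

Request:
play_rows(
  series=[0, 0, 0, -0.006, 0, 0.014, 0.0854, 0, 0, 0, -0.005, 0, 0.015, 0.0854, 0, 0, 0, -0.005, 0, 0.015, 0.0854, 0, 0, 0, -0.005, 0, 0.015, 0.0854, 0, 0, 0, -0.005, 0, 0.015, 0.0854, 0, 0, 0, -0.005, 0, 0.015, 0.0854, 0, 0, 0, -0.005, 0, 0.015, 0.0854, 0, 0, 0, 0, 0, 0, 0.0854],
)

```text
time_s: 11.1
eef_pos: [0.5708, -0.0063, 0.1766]
ee_rot: [-0.0, 0.919, 0.001, 0.393]
wrist_force: [0.9, -0.0, -0.2]
gripper_width: 0.0855
```

```bash
python3 st1.py
```

```text
t 11.1 tcp [ 0.5708 -0.0063  0.1766] q [-0.2528  0.2495  2.315   2.427   0.2812 -1.0537] F [ 0.9193 -0.0142 -0.1787] w 0.08546492503661557
toolz [ 0.723   0.001  -0.6908] tooly [ 0.0015 -1.      0.0001]
turn needed [ 0.0001  0.0054 -0.0015]
```

Request:
play_rows(
  series=[0, 0, 0, -0.008, 0, 0.012, 0.0854, 0, 0, 0, -0.008, 0, 0.012, 0.0854, 0, 0, 0, -0.008, 0, 0.012, 0.0854, 0, 0, 0, -0.006, 0, 0.014, 0.0854, 0, 0, 0, -0.006, 0, 0.014, 0.0854, 0, 0, 0, -0.006, 0, 0.014, 0.0854, 0, 0, 0, -0.006, 0, 0.014, 0.0854, 0, 0, 0, -0.006, 0, 0.014, 0.0854],
)

```text
time_s: 12.1
eef_pos: [0.5159, -0.0056, 0.2805]
ee_rot: [-0.001, 0.92, 0.001, 0.391]
wrist_force: [-0.3, 0.8, 0.1]
gripper_width: 0.0856
```

```bash
python3 st1.py;python3 snap.py 9 scene,200,170,160,150,4 top,220,120,160,150,4
```

```text
t 12.1 tcp [ 0.5159 -0.0056  0.2805] q [-0.3092 -0.0961  2.2604  0.8557  0.2985  0.5191] F [-0.3087  0.7947  0.0753] w 0.08557159944255596
toolz [ 0.7196  0.0032 -0.6944] tooly [ 0.0023 -1.     -0.0022]
turn needed [-0.0022  0.0004 -0.0023]
```

View pics/scene9.png

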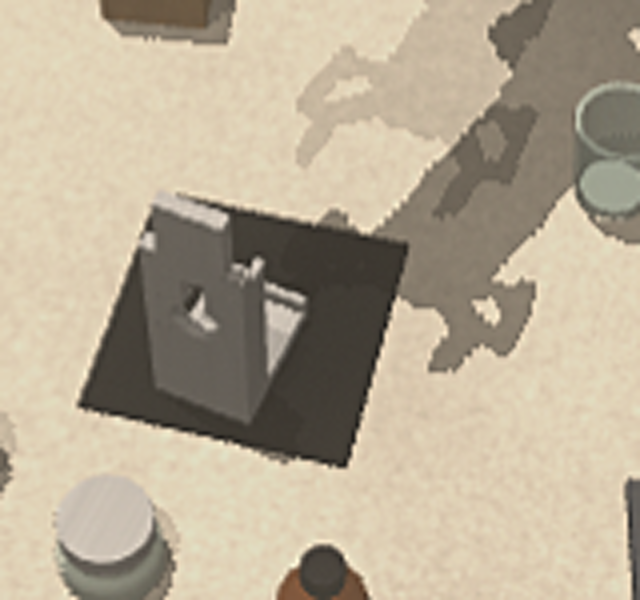

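View pics/top9.png

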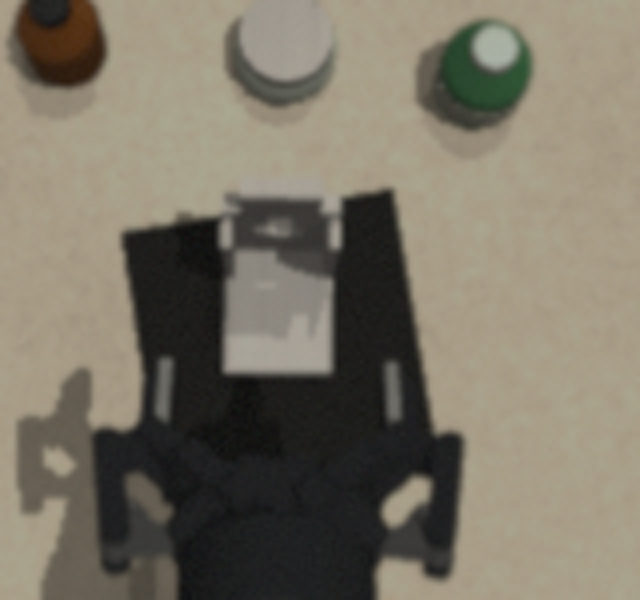

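```bash
cat > c.py <<'E'
import numpy as np,cv2
im=np.load("pics/top9.npy")[155:220,265:315,::-1];cv2.imwrite("pics/z1.png",cv2.resize(im,None,fx=9,fy=9,interpolation=cv2.INTER_CUBIC))
im=np.load("pics/scene9.npy")[210:285,225:285,::-1];cv2.imwrite("pics/z2.png",cv2.resize(im,None,fx=8,fy=8,interpolation=cv2.INTER_CUBIC))
E
python3 c.py
```

```text
(no output)
```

View pics/z1.png

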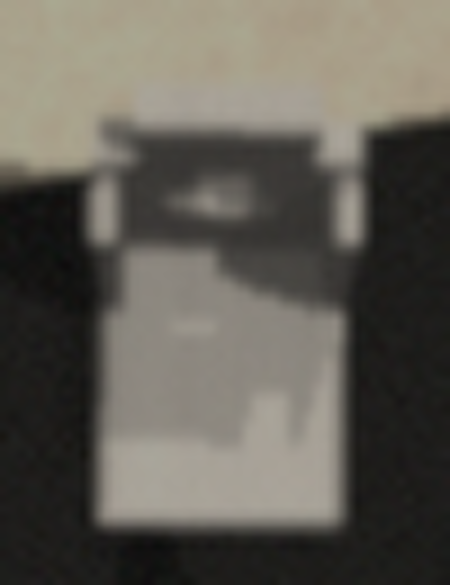

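View pics/z2.png

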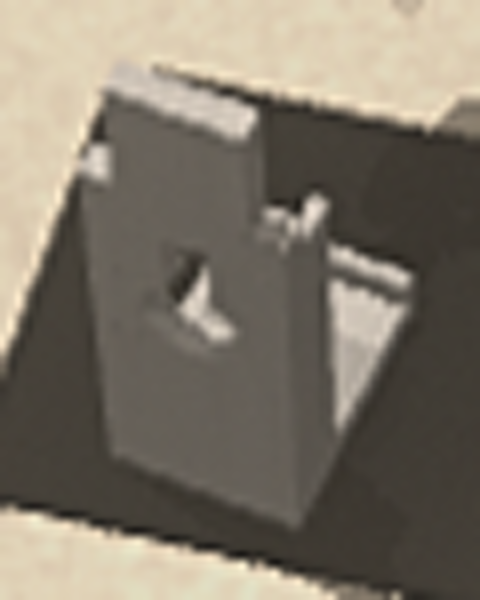

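```bash
python3 - <<'E'
from fit import *
S=lambda p:cr(p,8,225,210); T=lambda p:cr(p,9,265,155)
obs=[("scene",(5,-20,185),S((108,93))),("scene",(5,20,185),S((245,138))),("scene",(5,-30,0),S((112,455))),("scene",(5,30,0),S((300,527))),("scene",(-5,-20,185),S((118,62))),("scene",(-75,30,0),S((413,300))),
("top",(5,20,185),T((137,83))),("top",(5,-20,185),T((322,83))),("top",(-5,20,185),T((140,127))),("top",(-5,-20,185),T((322,128))),("top",(-75,30,20),T((96,525))),("top",(-75,-30,20),T((346,525)))]
o,R=fit(obs,np.r_[.6,0,.003,0,0,0])
print("foot",R.apply([-.035,0,0])+o,"top",R.apply([0,0,.185])+o)
for b in ("scene","top"):
  sub=[x for x in obs if x[0]==b]
  def f(q): 
    Q=Ro.from_euler("z",q[2]); return np.concatenate([proj(n,Q.apply(np.array(X)/1e3)+[q[0],q[1],.003])[0]-u for n,X,u in sub])
  r=least_squares(f,[.6,0,0],loss="soft_l1");print(b,r.x,np.abs(r.fun).max())
E
```

```text
origin [ 0.6028 -0.0065  0.0016] zyx [1.2277 0.5433 0.0924]
[[-0.9, -0.4], [-0.1, 0.4], [0.2, -0.2], [0.3, -0.3], [-0.0, -0.2], [0.0, 1.0], [-0.2, -0.0], [0.0, -0.1], [-0.6, 0.2], [0.1, -0.0], [0.9, 0.1], [-0.2, -0.0]]
foot [ 0.5679 -0.0073  0.0019] top [ 0.6046 -0.0068  0.1866]
scene [ 0.6045 -0.0059  0.0407] 1.0997601868165532
top [ 0.6041 -0.007   0.0088] 0.6622958343706955
```

Request:
play_rows(
  series=[0, 0.115, 0, 0.011, 0, 0.003, 0.0854, 0, 0.115, 0, 0.011, 0, 0.003, 0.0854, 0, 0.115, 0, 0.011, 0, 0.003, 0.0854, 0, 0.115, 0, 0.011, 0, 0.003, 0.0854, 0, 0.115, 0, 0.011, 0, 0.003, 0.0854, 0, 0.115, 0, 0.011, 0, 0.003, 0.0854, 0, 0.115, 0, 0.011, 0, 0.003, 0.0854, 0, 0, 0, 0.011, 0, 0, 0.0854],
)

```text
time_s: 13.2
eef_pos: [0.6034, 0.0025, 0.299]
ee_rot: [-0.013, 0.999, 0.004, 0.031]
wrist_force: [0.7, -0.1, -1.0]
gripper_width: 0.0855
```

Request:
play_rows(
  series=[0, 0, 0.178, 0, 0, 0, 0.0854, 0, 0, 0.178, 0, 0, 0, 0.0854, 0, 0, 0.178, 0, 0, 0, 0.0854, 0, 0, 0.178, 0, 0, 0, 0.0854, 0, 0, 0.178, 0, 0, 0, 0.0854, 0, 0, 0.178, 0, 0, 0, 0.0854, 0, 0, 0.178, 0, 0, 0, 0.0854, 0, 0, 0.178, 0, 0, 0, 0.0854],
)

```text
time_s: 14.2
eef_pos: [0.6002, 0.0023, 0.2996]
ee_rot: [-0.031, 0.752, 0.658, 0.018]
wrist_force: [0.5, 0.0, 0.7]
gripper_width: 0.0858
```

Request:
play_rows(
  series=[0, 0, 0.16, 0, 0, 0, 0.0854, 0, 0, 0, 0, 0, 0, 0.0854, 0, 0, 0, 0, 0, 0, 0.0854],
)

```text
time_s: 14.58
eef_pos: [0.6006, 0.0015, 0.3004]
ee_rot: [-0.032, 0.701, 0.712, 0.015]
wrist_force: [0.4, -0.1, 0.1]
gripper_width: 0.0858
```

```bash
python3 st.py
```

```text
t 14.575 tcp [0.6006 0.0015 0.3004] q [-0.1508  0.322   1.3946  0.0616  1.4588 -0.1746] F [ 0.4222 -0.0916  0.0519] w 0.0858299014451611
toolz [-0.024   0.0656 -0.9976] tooly [ 0.9996  0.0167 -0.0229]
```

```bash
cat > st2.py <<'E'
from st import *
import sys
a=np.radians(float(sys.argv[1])); y=np.array([np.cos(a),np.sin(a),0]);z=np.array([0,0,-1.]);x=np.cross(y,z)
Rd=Ro.from_matrix(np.c_[x,y,z]);print("turn",(Rd*R.inv()).as_rotvec())
if len(sys.argv)>2: print("shift",np.array(list(map(float,sys.argv[2:5])))-s["eef_pos"])
E
python3 st2.py 1.2 .6045 -.0068 .152
```

```text
t 14.575 tcp [0.6006 0.0015 0.3004] q [-0.1508  0.322   1.3946  0.0616  1.4588 -0.1746] F [ 0.4222 -0.0916  0.0519] w 0.0858299014451611
toolz [-0.024   0.0656 -0.9976] tooly [ 0.9996  0.0167 -0.0229]
turn [-0.0656 -0.0242  0.005 ]
shift [ 0.0039 -0.0083 -0.1484]
```

Request:
play_rows(
  series=[-0.0656, -0.0242, 0.005, 0.004, -0.0083, 0, 0.0854, 0, 0, 0, 0, 0, -0.03, 0.0854, 0, 0, 0, 0, 0, -0.03, 0.0854, 0, 0, 0, 0, 0, -0.02, 0.0854, 0, 0, 0, 0, 0, 0, 0.0854, 0, 0, 0, 0, 0, 0, 0.0854],
)

```text
time_s: 15.32
eef_pos: [0.6056, -0.0073, 0.2219]
ee_rot: [0.001, 0.699, 0.715, 0.0]
wrist_force: [-0.5, -0.6, 0.3]
gripper_width: 0.0855
```

```bash
python3 st2.py 1.2 .6045 -.0068 .152;python3 snap.py 10 scene,200,130,160,150,4 top,220,120,160,150,4
```

```text
t 15.325 tcp [ 0.6056 -0.0073  0.2219] q [-0.1254  0.3743  1.5107 -0.0012  1.2547 -0.1472] F [-0.4924 -0.6452  0.276 ] w 0.08548518957801969
toolz [ 0.0017 -0.0014 -1.    ] tooly [0.9998 0.0222 0.0017]
turn [ 0.0014  0.0017 -0.0012]
shift [-0.0011  0.0005 -0.0699]
```

View pics/scene10.png

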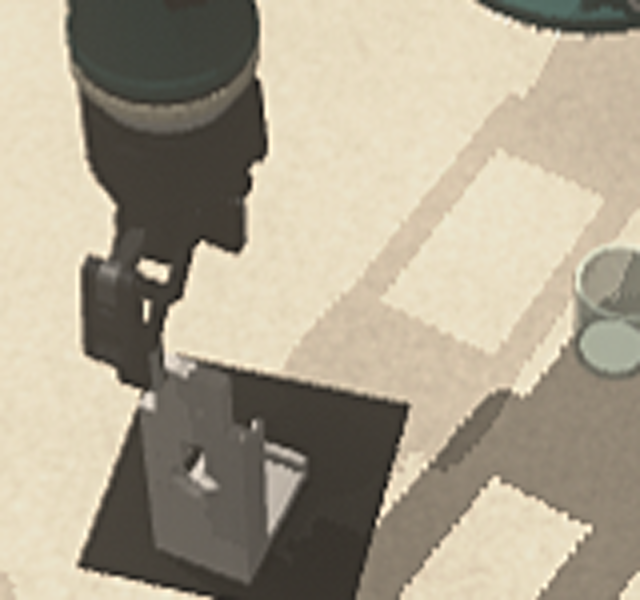

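View pics/top10.png

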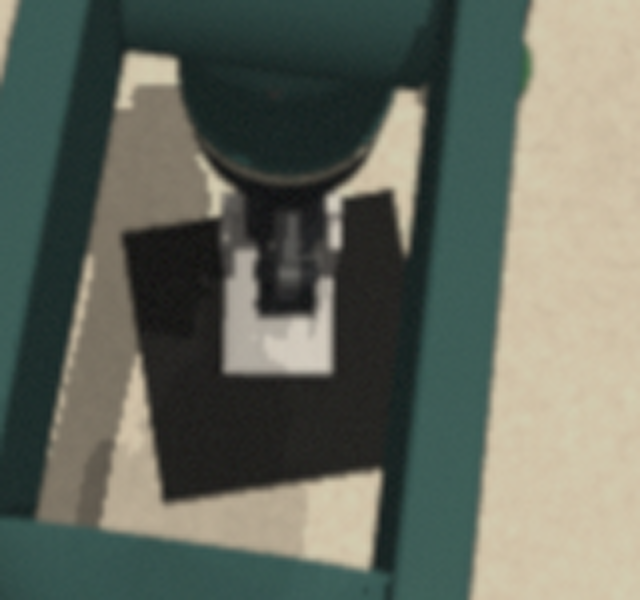

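```bash
python3 - <<'E'
from h import *
p=np.array(bot.sense()["eef_pos"])
for k in(-.05,0,.05):
    X=p+[k,0,.013 if k else 0]; print(k,(proj("scene",X)[0]-[200,130])*4,(proj("top",X)[0]-[220,120])*4)
print((proj("scene",[.6045,-.0068,.188])[0]-[200,130])*4)
E
```

```text
-0.05 [226.56290406 238.52811007] [280.36178573 271.83595328]
0 [182.78133194 327.07028176] [281.80564259 168.18573993]
0.05 [133.84264222 387.12806731] [283.72671345  55.37462057]
[188.53748496 366.66242351]
```

Request:
play_rows(
  series=[0, 0, 0, -0.001, 0.0005, -0.02, 0.0854, 0, 0, 0, 0, 0, -0.02, 0.0854, 0, 0, 0, 0, 0, -0.02, 0.0854, 0, 0, 0, 0, 0, -0.009, 0.0854, 0, 0, 0, 0, 0, 0, 0.0854, 0, 0, 0, 0, 0, 0, 0.0854],
)

```text
time_s: 16.18
eef_pos: [0.6049, -0.0069, 0.1531]
ee_rot: [0.001, 0.699, 0.715, 0.0]
wrist_force: [-0.4, -0.9, -0.3]
gripper_width: 0.0857
```

```bash
python3 st2.py 1.2 .6045 -.0068 .152;python3 snap.py 11 scene,200,130,160,150,4
```

```text
t 16.175 tcp [ 0.6049 -0.0069  0.1531] q [-0.1247  0.4422  1.5885 -0.0016  1.1086 -0.1468] F [-0.3768 -0.8962 -0.2772] w 0.08573830868941973
toolz [ 0.0021 -0.0017 -1.    ] tooly [0.9997 0.0229 0.0021]
turn [ 0.0017  0.0021 -0.0019]
shift [-0.0004  0.0001 -0.0011]
```

View pics/scene11.png

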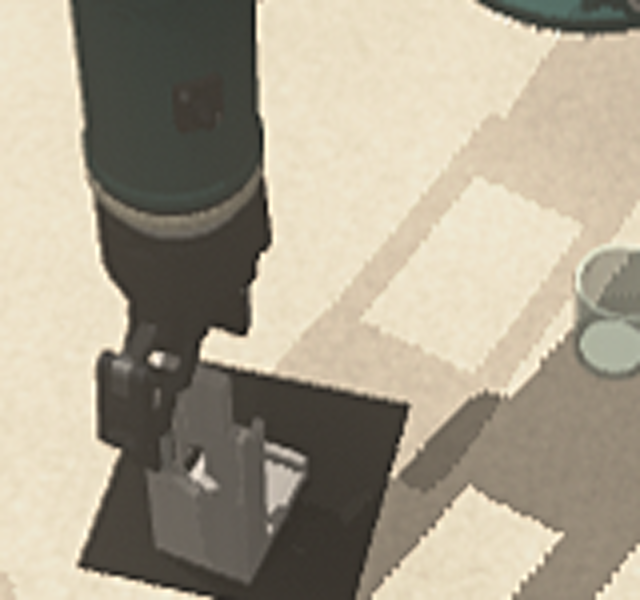

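Aligned with the tongue. I'll close the gripper now.

Request:
play_rows(
  series=[0, 0, 0, 0, 0, 0, 0.0, 0, 0, 0, 0, 0, 0, 0.0, 0, 0, 0, 0, 0, 0, 0.0, 0, 0, 0, 0, 0, 0, 0.0, 0, 0, 0, 0, 0, 0, 0.0, 0, 0, 0, 0, 0, 0, 0.0, 0, 0, 0, 0, 0, 0, 0.0, 0, 0, 0, 0, 0, 0, 0.0],
)

```text
time_s: 17.23
eef_pos: [0.6043, -0.0068, 0.152]
ee_rot: [0.001, 0.699, 0.715, -0.0]
wrist_force: [1.9, 0.5, -2.8]
gripper_width: 0.0092
```

Request:
play_rows(
  series=[0, 0, 0, 0, 0, 0, 0.0, 0, 0, 0, 0, 0, 0, 0.0],
)

```text
time_s: 17.48
eef_pos: [0.604, -0.0068, 0.152]
ee_rot: [0.001, 0.699, 0.715, -0.001]
wrist_force: [1.4, -0.0, -2.2]
gripper_width: 0.0095
```

```bash
python3 st.py;python3 snap.py 12 scene,200,130,160,150,4
```

```text
t 17.475 tcp [ 0.604  -0.0068  0.152 ] q [-0.1247  0.4433  1.59   -0.0017  1.1081 -0.1468] F [ 1.3702 -0.0038 -2.2416] w 0.009497282261566316
toolz [-0.     -0.0015 -1.    ] tooly [ 0.9997  0.0229 -0.    ]
```

View pics/scene12.png

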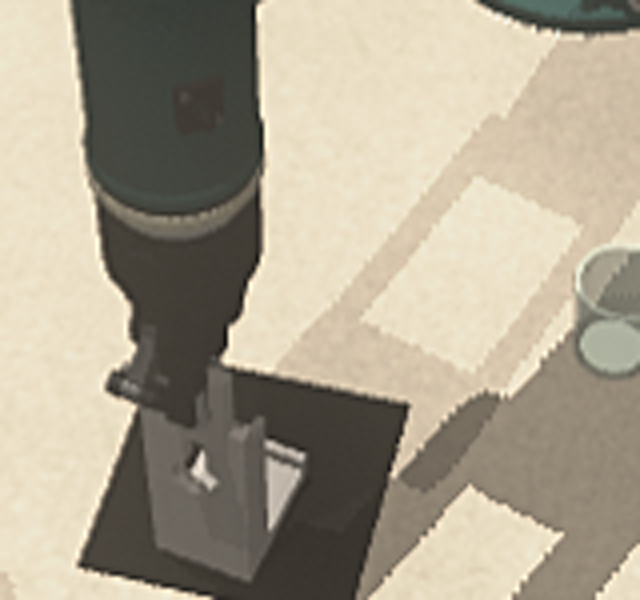

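Request:
play_rows(
  series=[0, 0, 0, 0, 0, 0.02, 0.0, 0, 0, 0, 0, 0, 0.04, 0.0, 0, 0, 0, 0, 0, 0.05, 0.0, 0, 0, 0, 0, 0, 0.04, 0.0, 0, 0, 0.1, 0, 0.01, 0, 0.0, 0, 0, 0.15, 0, 0.02, 0, 0.0, 0, 0, 0.15, 0, 0.02, 0, 0.0, 0, 0, 0.15, 0, 0.02, 0, 0.0],
)

```text
time_s: 18.52
eef_pos: [0.6031, 0.0637, 0.3013]
ee_rot: [-0.0, 0.476, 0.879, -0.001]
wrist_force: [-0.3, -0.9, -3.9]
gripper_width: 0.0095
```

Request:
play_rows(
  series=[0, 0, 0.15, 0, 0.02, 0, 0.0, 0, 0, 0.15, 0, 0.02, 0, 0.0, 0, 0, 0.15, 0, 0.02, 0, 0.0, 0, 0, 0.15, 0, 0.02, 0, 0.0, 0, 0, 0.15, 0, 0.02, 0, 0.0, 0, 0, 0.15, 0, 0.02, 0, 0.0, 0, 0, 0.15, 0, 0.02, 0, 0.0, 0, 0, 0.15, 0, 0.02, 0, 0.0],
)

```text
time_s: 19.52
eef_pos: [0.6031, 0.2236, 0.3011]
ee_rot: [-0.001, -0.103, 0.995, 0.0]
wrist_force: [-0.2, -0.3, -3.2]
gripper_width: 0.0094
```

Request:
play_rows(
  series=[0, 0, 0.15, 0, 0.02, 0, 0.0, 0, 0, 0.1, 0, 0.02, 0, 0.0, 0, 0, 0.0, 0, 0.02, 0, 0.0, 0, 0, 0, 0, 0, 0, 0.0, 0, 0, 0, 0, 0, 0, 0.0],
)

```text
time_s: 20.15
eef_pos: [0.6039, 0.2828, 0.3017]
ee_rot: [0.0, -0.224, 0.975, -0.0]
wrist_force: [-0.5, 0.7, -3.7]
gripper_width: 0.0092
```

```bash
python3 st2.py 113 .5995 .296 .22;python3 snap.py 13 scene,310,190,160,150,4 top,80,100,160,150,4
```

```text
t 20.15 tcp [0.6039 0.2828 0.3017] q [ 0.3346  0.4076  1.2589 -0.0001  1.4746 -1.6874] F [-0.4646  0.683  -3.7372] w 0.009229651038261694
toolz [ 0.0004  0.     -1.    ] tooly [-0.436   0.8999 -0.0002]
turn [-0.      0.0005 -0.0498]
shift [-0.0044  0.0132 -0.0817]
```

View pics/scene13.png

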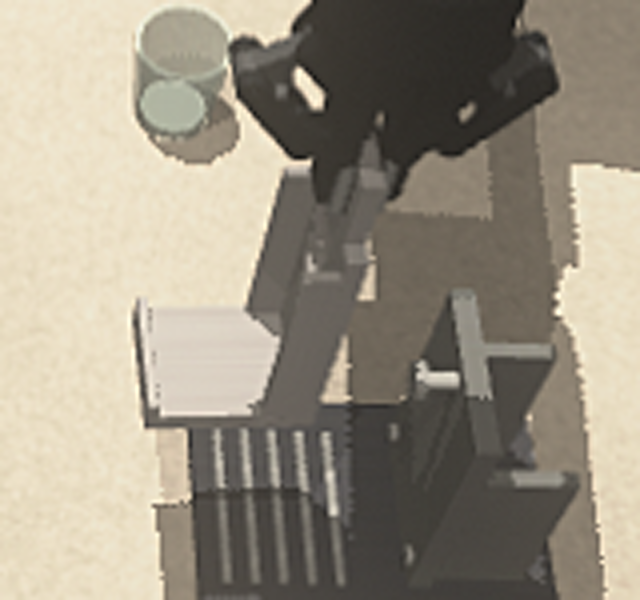

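View pics/top13.png

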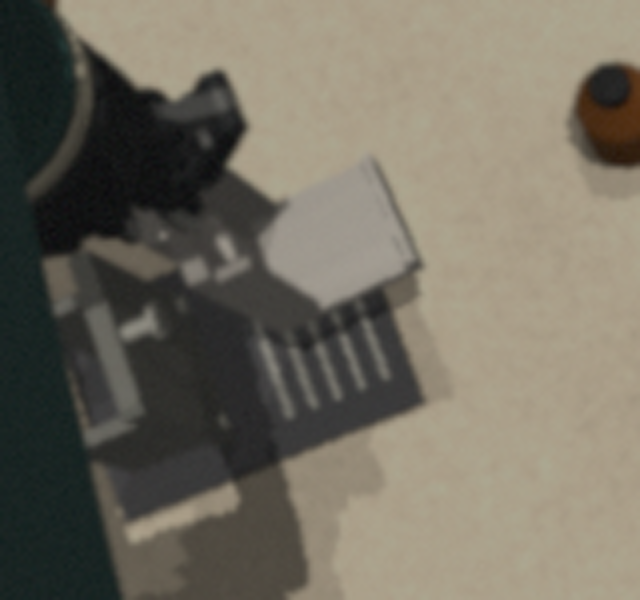

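Request:
play_rows(
  series=[0, 0, -0.05, -0.002, 0.005, -0.03, 0.0, 0, 0, 0, -0.0024, 0.005, -0.03, 0.0, 0, 0, 0, 0, 0.0032, -0.031, 0.0, 0, 0, 0, 0, 0, 0, 0.0, 0, 0, 0, 0, 0, 0, 0.0],
)

```text
time_s: 20.88
eef_pos: [0.6006, 0.2961, 0.2123]
ee_rot: [0.002, -0.199, 0.98, 0.0]
wrist_force: [0.9, 0.4, -3.3]
gripper_width: 0.0091
```

```bash
python3 st2.py 113 .5995 .296 .2105;python3 snap.py 14 scene,330,210,120,110,5 top,100,130,120,110,5
```

```text
t 20.875 tcp [0.6006 0.2961 0.2123] q [ 0.3549  0.4724  1.3732  0.0002  1.293  -1.6174] F [ 0.8977  0.4171 -3.3073] w 0.009149626077504597
toolz [ 0.0028  0.0012 -1.    ] tooly [-0.3908  0.9205  0.    ]
turn [-0.0012  0.0028 -0.    ]
shift [-0.0011 -0.0001 -0.0018]
```

View pics/scene14.png

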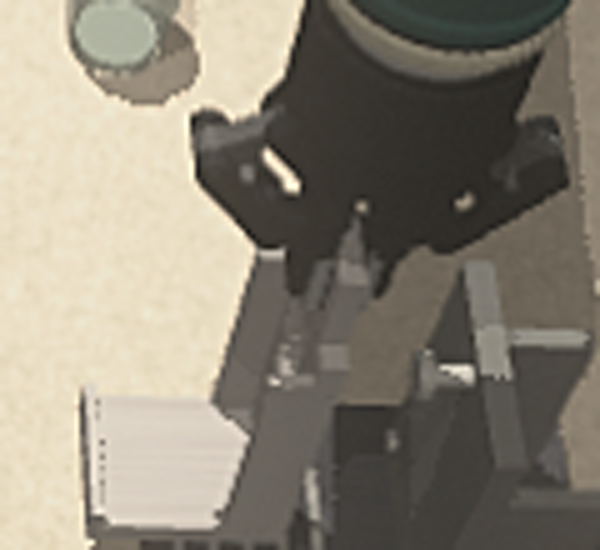

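View pics/top14.png

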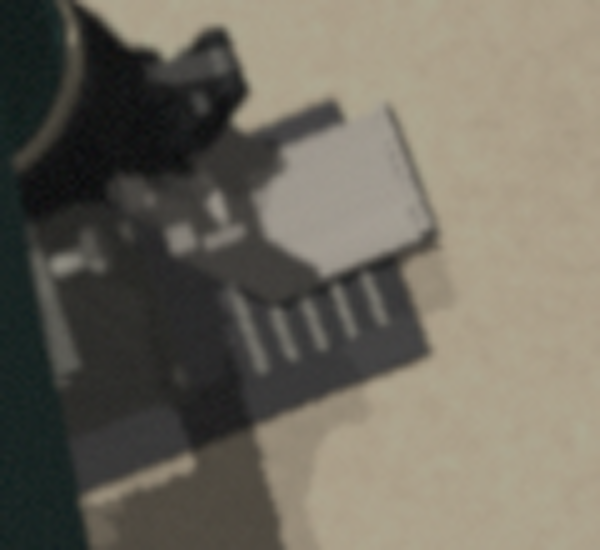

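```bash
python3 - <<'E'
import numpy as np,cv2
im=np.load("pics/top14.npy")[145:190,145:195,::-1];cv2.imwrite("pics/z3.png",cv2.resize(im,None,fx=12,fy=12,interpolation=cv2.INTER_CUBIC))
im=np.load("pics/scene14.npy")[250:335,340:415,::-1];cv2.imwrite("pics/z4.png",cv2.resize(im,None,fx=7,fy=7,interpolation=cv2.INTER_CUBIC))
E
```

```text
(no output)
```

View pics/z3.png

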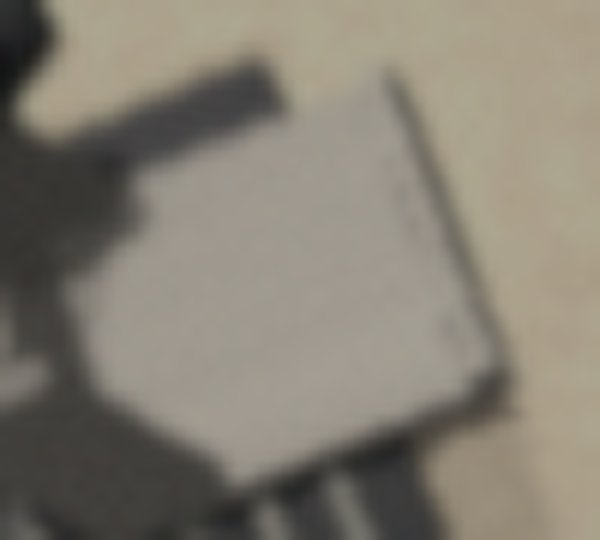

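View pics/z4.png

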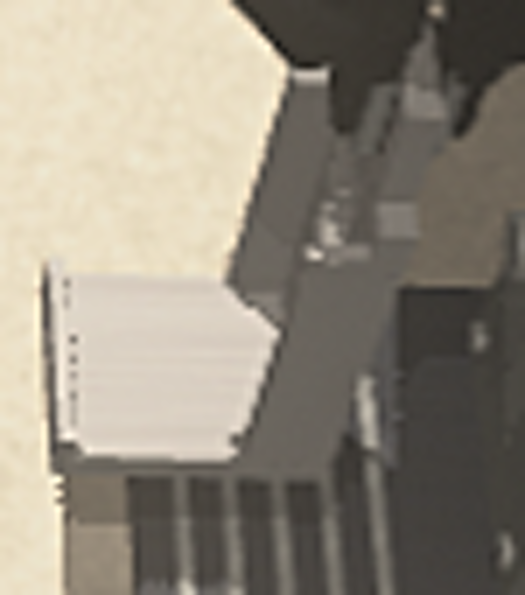

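```bash
python3 - <<'E'
from fit import *
S=lambda p:cr(p,7,340,250); T=lambda p:cr(p,12,145,145)
obs=[("top",(-75,-30,20),T((388,70))),("top",(-75,30,20),T((497,372))),("top",(-75,30,0),T((512,405))),
("scene",(-75,30,20),S((46,262))),("scene",(-75,-30,20),S((57,447))),("scene",(-75,-30,0),S((60,472))),("scene",(-21,30,130),S((291,70))),("scene",(5,-30,0),S((331,478)))]
o,R=fit(obs,np.r_[.6,.296,.06,0,0,np.radians(113)])
M=R.as_matrix();print(M);e=np.array([np.cos(np.radians(113)),np.sin(np.radians(113)),0]);l=np.array([-e[1],e[0],0])
hole=R.apply([0,0,.0885])+o;print("hole",hole,"origin",o)
stud=np.array([.5758,.3512,.149]) # measured by same cameras
d=stud-hole;print("to go: along x_st",d@e,"lateral(+y_st)",d@l,"z",d[2])
p=np.array(bot.sense()["eef_pos"]);print("tcp-origin in rest",R.inv().apply(p-o))
E
```

```text
origin [0.5981 0.2979 0.0611] zyx [112.8576  -0.9095   0.9724]
[[-0.5, 0.3], [-0.1, 0.3], [0.4, -0.8], [0.8, -0.3], [0.6, -0.3], [-0.8, 0.3], [-0.4, 0.1], [-0.3, 0.1]]
[[-0.3884 -0.9212  0.0218]
 [ 0.9214 -0.3886 -0.008 ]
 [ 0.0159  0.017   0.9997]]
hole [0.6    0.2972 0.1496] origin [0.5981 0.2979 0.0611]
to go: along x_st 0.05918318831517935 lateral(+y_st) 0.001207496681035264 z -0.0005704361367759037
tcp-origin in rest [-0.0001  0.0003  0.1521]
```

Request:
play_rows(
  series=[0, 0, 0, -0.0045, 0.008, -0.0015, 0.0, 0, 0, 0, -0.0035, 0.008, 0, 0.0, 0, 0, 0, -0.0035, 0.008, 0, 0.0, 0, 0, 0, -0.0031, 0.0077, 0, 0.0, 0, 0, 0, 0, 0, 0, 0.0, 0, 0, 0, 0, 0, 0, 0.0],
)

```text
time_s: 21.72
eef_pos: [0.5852, 0.328, 0.2095]
ee_rot: [0.001, -0.2, 0.98, 0.0]
wrist_force: [-0.0, -0.4, -4.0]
gripper_width: 0.0089
```

```bash
python3 st2.py 113 .5758 .3508 .2105;python3 snap.py 15 scene,350,220,100,80,7 top,85,140,100,80,7
```

```text
t 21.725 tcp [0.5852 0.328  0.2095] q [ 0.408   0.4773  1.372  -0.      1.2908 -1.5651] F [-0.0456 -0.3925 -4.0341] w 0.008931057624108814
toolz [ 0.0013  0.0005 -1.    ] tooly [-0.3916  0.9201 -0.    ]
turn [-0.0005  0.0013 -0.0009]
shift [-0.0094  0.0228  0.001 ]
```

View pics/scene15.png

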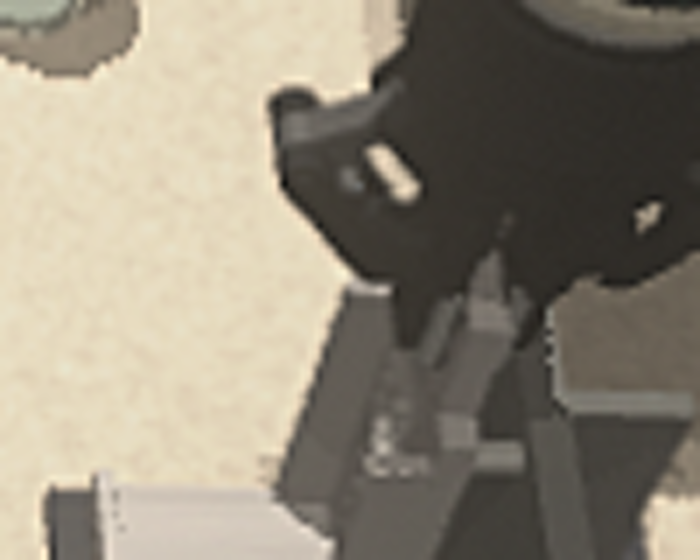

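View pics/top15.png

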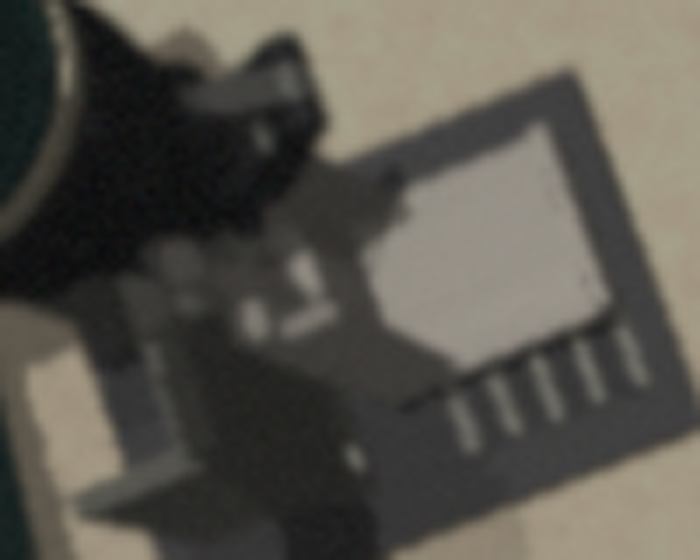

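Request:
play_rows(
  series=[0, 0, 0, -0.0016, 0.0037, 0.001, 0.0, 0, 0, 0, -0.0016, 0.0037, 0, 0.0, 0, 0, 0, -0.0016, 0.0037, 0, 0.0, 0, 0, 0, 0, 0, 0, 0.0],
)

```text
time_s: 22.32
eef_pos: [0.5801, 0.3396, 0.2105]
ee_rot: [0.001, -0.2, 0.98, 0.0]
wrist_force: [0.5, 0.8, -3.9]
gripper_width: 0.0092
```

Request:
play_rows(
  series=[0, 0, 0, -0.0012, 0.0028, 0, 0.0, 0, 0, 0, -0.0012, 0.0028, 0, 0.0, 0, 0, 0, 0, 0, 0, 0.0],
)

```text
time_s: 22.7
eef_pos: [0.5779, 0.345, 0.2105]
ee_rot: [0.001, -0.2, 0.98, 0.0]
wrist_force: [0.4, -0.4, -3.5]
gripper_width: 0.0093
```

```bash
python3 st2.py 113 .5758 .3508 .2105;python3 snap.py 16 scene,350,220,100,80,7 top,85,140,100,80,7
```

```text
t 22.7 tcp [0.5779 0.345  0.2105] q [ 0.4355  0.4795  1.3656  0.0004  1.295  -1.5378] F [ 0.3765 -0.4251 -3.4851] w 0.009269819354262349
toolz [ 0.0012  0.001  -1.    ] tooly [-0.3916  0.9201  0.0004]
turn [-0.001   0.0012 -0.001 ]
shift [-0.0021  0.0058 -0.    ]
```

View pics/scene16.png

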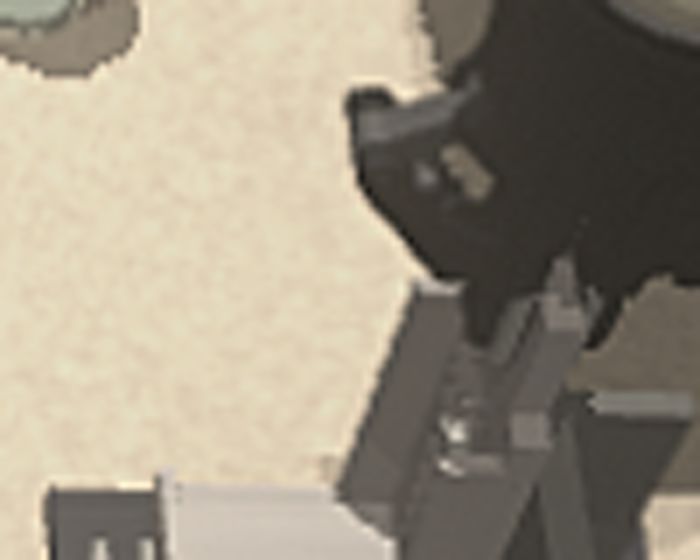

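View pics/top16.png

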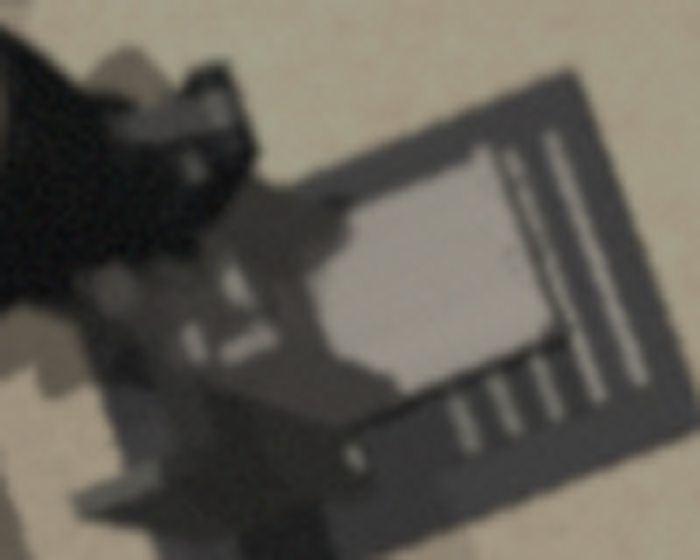

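Request:
play_rows(
  series=[0, 0, 0, -0.0011, 0.0027, 0, 0.0, 0, 0, 0, -0.0011, 0.0027, 0, 0.0, 0, 0, 0, 0, 0, 0, 0.0, 0, 0, 0, 0, 0, 0, 0.0],
)

```text
time_s: 23.3
eef_pos: [0.5758, 0.3502, 0.2106]
ee_rot: [0.001, -0.2, 0.98, 0.0]
wrist_force: [-0.1, -0.2, -4.2]
gripper_width: 0.0096
```

```bash
python3 st2.py 113 .5758 .3508 .2105;python3 snap.py 17 scene,350,220,100,80,7 top,85,140,100,80,7
```

```text
t 23.3 tcp [0.5758 0.3502 0.2106] q [ 0.4439  0.4807  1.3634  0.0002  1.2959 -1.5291] F [-0.0793 -0.2405 -4.2156] w 0.009556549462681379
toolz [ 0.0013  0.0008 -1.    ] tooly [-0.3915  0.9202  0.0002]
turn [-0.0008  0.0013 -0.0008]
shift [ 0.      0.0006 -0.0001]
```

View pics/scene17.png

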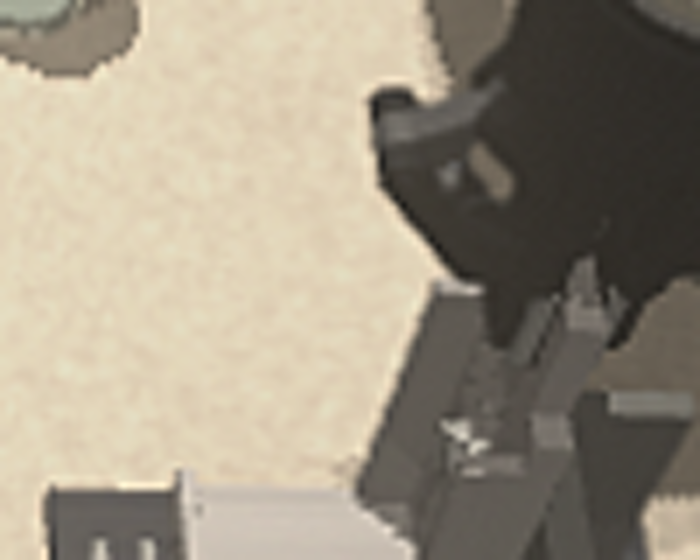

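View pics/top17.png

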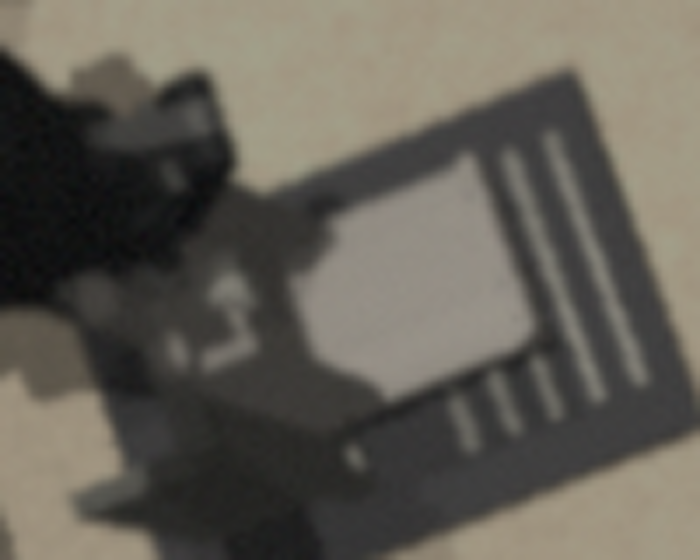

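Request:
play_rows(
  series=[0, 0, 0, -0.0008, 0.0018, 0, 0.0, 0, 0, 0, 0, 0, 0, 0.0, 0, 0, 0, 0, 0, 0, 0.0],
)

```text
time_s: 23.78
eef_pos: [0.5749, 0.352, 0.2106]
ee_rot: [0.001, -0.2, 0.98, 0.0]
wrist_force: [0.3, -0.5, -3.7]
gripper_width: 0.0092
```

Request:
play_rows(
  series=[0, 0, 0, -0.0004, 0.0009, 0, 0.0, 0, 0, 0, 0, 0, 0, 0.0, 0, 0, 0, 0, 0, 0, 0.0],
)

```text
time_s: 24.15
eef_pos: [0.5747, 0.3525, 0.2106]
ee_rot: [0.001, -0.2, 0.98, 0.0]
wrist_force: [0.7, -2.5, -4.2]
gripper_width: 0.0094
```

Request:
play_rows(
  series=[0, 0, 0, -0.0004, 0.0009, 0, 0.0, 0, 0, 0, 0, 0, 0, 0.0, 0, 0, 0, 0, 0, 0, 0.0],
)

```text
time_s: 24.52
eef_pos: [0.5747, 0.3528, 0.2106]
ee_rot: [0.001, -0.2, 0.98, -0.001]
wrist_force: [2.4, -4.5, -2.8]
gripper_width: 0.009
```

Request:
play_rows(
  series=[0, 0, 0, 0.0016, -0.0038, 0, 0.0, 0, 0, 0, 0, 0, 0, 0.0, 0, 0, 0, 0, 0, -0.004, 0.0, 0, 0, 0, 0, 0, -0.004, 0.0, 0, 0, 0, 0, 0, 0, 0.0],
)

```text
time_s: 25.15
eef_pos: [0.5752, 0.3499, 0.2018]
ee_rot: [0.0, -0.2, 0.98, 0.0]
wrist_force: [-0.3, 0.2, -4.1]
gripper_width: 0.0091
```

Request:
play_rows(
  series=[0, 0, 0, 0, 0, -0.003, 0.0, 0, 0, 0, 0, 0, -0.003, 0.0, 0, 0, 0, 0, 0, 0, 0.0],
)

```text
time_s: 25.52
eef_pos: [0.5759, 0.3501, 0.1964]
ee_rot: [0.001, -0.2, 0.98, 0.0]
wrist_force: [0.3, -0.2, -3.2]
gripper_width: 0.0093
```

Request:
play_rows(
  series=[0, 0, 0, 0, 0, -0.003, 0.0, 0, 0, 0, 0, 0, -0.003, 0.0, 0, 0, 0, 0, 0, 0, 0.0],
)

```text
time_s: 25.9
eef_pos: [0.5756, 0.3499, 0.1902]
ee_rot: [0.001, -0.2, 0.98, 0.0]
wrist_force: [-0.2, -0.5, -4.1]
gripper_width: 0.0092
```

Request:
play_rows(
  series=[0, 0, 0, 0, 0, -0.003, 0.0, 0, 0, 0, 0, 0, -0.003, 0.0, 0, 0, 0, 0, 0, 0, 0.0],
)

```text
time_s: 26.28
eef_pos: [0.5756, 0.3499, 0.1842]
ee_rot: [0.0, -0.2, 0.98, 0.0]
wrist_force: [-0.4, -0.5, -4.1]
gripper_width: 0.0094
```

Request:
play_rows(
  series=[0, 0, 0, 0, 0, -0.002, 0.0, 0, 0, 0, 0, 0, -0.001, 0.0, 0, 0, 0, 0, 0, 0, 0.0],
)

```text
time_s: 26.65
eef_pos: [0.5757, 0.3499, 0.1815]
ee_rot: [0.001, -0.2, 0.98, 0.0]
wrist_force: [-0.2, -0.5, -2.9]
gripper_width: 0.009
```

Request:
play_rows(
  series=[0, 0, 0, 0, 0, -0.0015, 0.0, 0, 0, 0, 0, 0, 0, 0.0],
)

```text
time_s: 26.9
eef_pos: [0.5757, 0.3499, 0.1799]
ee_rot: [0.001, -0.2, 0.98, 0.0]
wrist_force: [0.1, -0.6, -3.7]
gripper_width: 0.0093
```

Request:
play_rows(
  series=[0, 0, 0, 0, 0, -0.001, 0.0, 0, 0, 0, 0, 0, 0, 0.0],
)

```text
time_s: 27.15
eef_pos: [0.5757, 0.35, 0.179]
ee_rot: [0.001, -0.2, 0.98, 0.0]
wrist_force: [0.0, -0.0, -3.4]
gripper_width: 0.0094
```

Request:
play_rows(
  series=[0, 0, 0, 0, 0, -0.001, 0.0, 0, 0, 0, 0, 0, 0, 0.0],
)

```text
time_s: 27.4
eef_pos: [0.5759, 0.35, 0.1787]
ee_rot: [0.001, -0.2, 0.98, 0.0]
wrist_force: [-2.0, -0.9, 0.8]
gripper_width: 0.0092
```

Request:
play_rows(
  series=[0, 0, 0, 0, 0, 0, 0.012, 0, 0, 0, 0, 0, 0, 0.016, 0, 0, 0, 0, 0, 0, 0.03, 0, 0, 0, 0, 0, 0, 0.05, 0, 0, 0, 0, 0, 0, 0.05, 0, 0, 0, 0, 0, 0, 0.05],
)

```text
time_s: 28.15
eef_pos: [0.5758, 0.35, 0.178]
ee_rot: [0.001, -0.2, 0.98, 0.0]
wrist_force: [0.3, 0.2, 0.7]
gripper_width: 0.05
```

```bash
python3 st.py;python3 snap.py 18 scene,330,210,120,110,5 top,85,140,100,80,7
```

```text
t 28.15 tcp [0.5758 0.35   0.178 ] q [ 0.4436  0.5088  1.3995  0.0003  1.2318 -1.5294] F [0.3439 0.2241 0.6907] w 0.049979070922329415
toolz [ 0.0012  0.0009 -1.    ] tooly [-0.3913  0.9202  0.0003]
```

View pics/scene18.png

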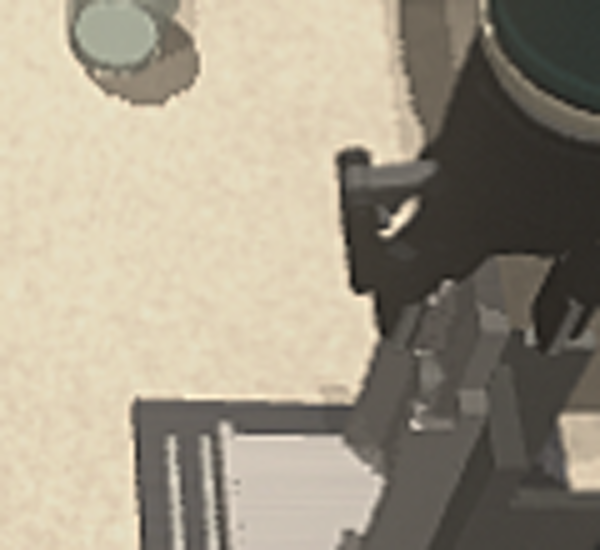

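View pics/top18.png

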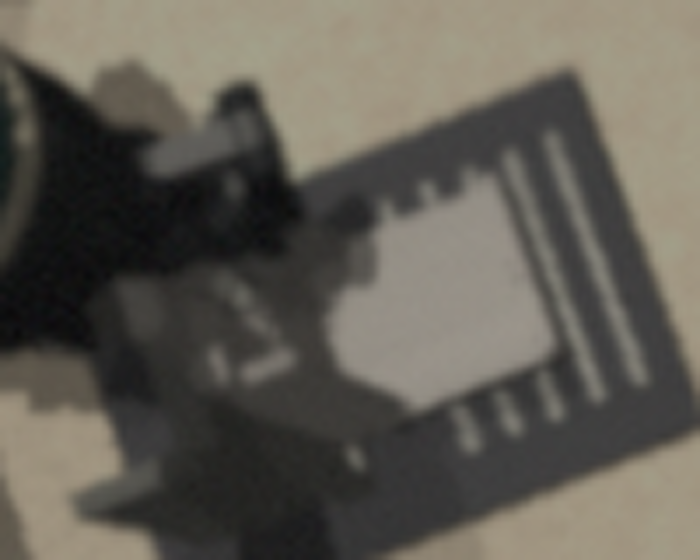

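Request:
play_rows(
  series=[0, 0, 0, 0, 0, 0.015, 0.05, 0, 0, 0, 0, 0, 0.025, 0.05, 0, 0, 0, 0, 0, 0.04, 0.05, 0, 0, 0, 0, 0, 0.04, 0.05, 0, 0, 0, -0.03, -0.04, 0.02, 0.05, 0, 0, 0, -0.04, -0.04, 0, 0.05, 0, 0, 0, -0.04, -0.04, 0, 0.05, 0, 0, 0, 0, 0, 0, 0.05],
)

```text
time_s: 29.25
eef_pos: [0.4623, 0.2277, 0.3191]
ee_rot: [0.0, -0.199, 0.98, 0.0]
wrist_force: [0.6, 0.9, 0.3]
gripper_width: 0.0502
```

```bash
python3 st.py;python3 snap.py 19 scene,330,210,120,110,5 top,85,140,100,80,7
```

```text
t 29.25 tcp [0.4623 0.2277 0.3191] q [ 0.3235  0.1636  1.5618 -0.      1.416  -1.648 ] F [0.6104 0.8711 0.2916] w 0.050185251185861326
toolz [ 0.0001  0.     -1.    ] tooly [-0.3901  0.9208 -0.    ]
```

View pics/scene19.png

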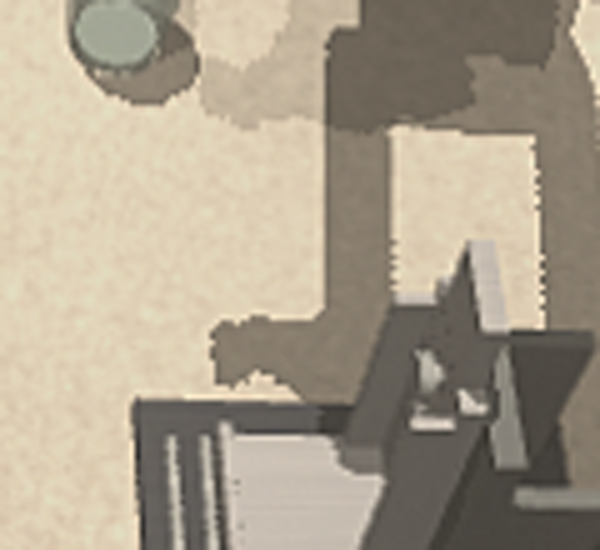

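View pics/top19.png

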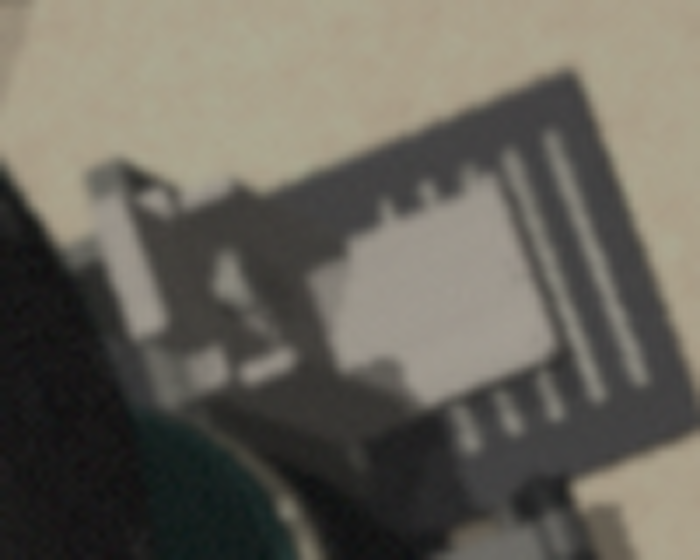

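```bash
python3 - <<'E'
from fit import *
S=lambda p:cr(p,5,330,210); T=lambda p:cr(p,7,85,140)
obs=[("top",(5,-20,185),T((93,197))),("top",(5,20,185),T((138,338))),("top",(-5,-20,185),T((118,190))),("top",(-5,20,185),T((164,328))),("top",(-75,-30,20),T((495,172))),("top",(-75,30,20),T((553,353))),
("scene",(-5,20,185),S((470,240))),("scene",(5,20,185),S((493,240))),("scene",(5,-20,185),S((507,330))),("scene",(-5,-20,185),S((485,330))),("scene",(-75,30,20),S((222,425)))]
o,R=fit(obs,np.r_[.576,.35,.03,0,0,np.radians(113)])
print("seat",R.apply([0,0,.12])+o,"tilt",np.degrees(np.arccos(R.as_matrix()[2,2])),"origin",o)
im0=np.load("pics/top0.npy").astype(int);im=bot.camera("top").astype(int);cv2.imwrite("pics/topend.png",im[:,:,::-1].astype(np.uint8))
E
```

```text
origin [0.5758 0.3549 0.0286] zyx [110.944   -1.4459  -0.8219]
[[-0.6, 0.7], [-0.8, 0.1], [0.7, -0.1], [0.3, -0.3], [-0.0, 0.3], [0.1, -0.7], [-0.3, -0.3], [0.5, -0.1], [0.2, 0.4], [-0.9, 0.1], [0.2, -0.1]]
seat [0.5753 0.3515 0.1485] tilt 1.6631472297516805 origin [0.5758 0.3549 0.0286]
```

View pics/topend.png

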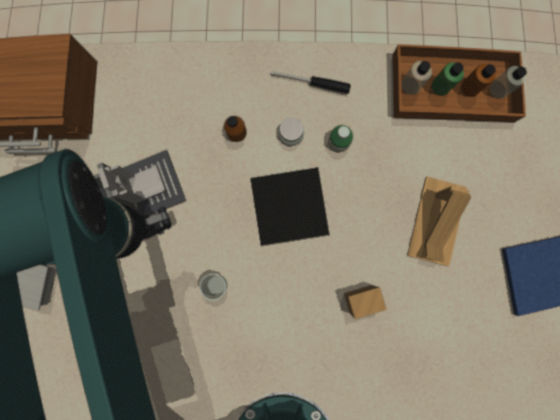

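The rest hangs with its seat at (0.575, 0.352, 0.149), which matches the measured stud position, and it tilts 1.7°. The bystanders are still at their starting pixels: amber (235,128), jar (291,131), green (341,137), carton (366,302) and beaker (214,285). I'm handing the job in.

```bash
python3 -c "
from rig import bot
print(bot.job_done()); print(bot.sense()['time_s'])"
```

```text
the job is handed in; nothing more can be done
None
the job is handed in; nothing more can be done
```

The bottle rest now hangs on the filling station's stud, released, and I have handed the job in. The hand-in gave no verdict, so I can't confirm that the judged end state was met.

- **Mat:** I took the rest off the easel by its flanges and tilted it upright. I then stood it on the mat and let go. It stood about 0.5° from vertical, with its foot roughly 22 mm from the mat's centre.
- **Stud:** I took the rest again by its tongue and slipped the keyhole over the stud's head. A light touch found the panel, and I backed off about 3 mm. I then slid the rest down until it touched home at the expected height, and let go.

**Last checks:**
- **Position:** the camera fit puts the seat point within about 1 mm of the stud position measured by camera. The calibration is only good to about 2 mm.
- **Angle:** the rest tilts 1.7°, and its plate is about 2° off square to the stud. Both are inside the limits.
- **Contact and bystanders:** the gripper is clear and open to 50 mm. The bottles, jar, carton and beaker show no visible shift.
- **Time:** about 29 s used, out of 59 s.

Two things did not go as planned. The first tilted descent to the mat stopped short near a wrist limit, so I finished it in smaller steps. Camera heights also read 1 to 3 mm low throughout, so I judged the final heights by touch.

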